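Sort inspected sensor housings into the store drawer and the reject tray

ROBOT

A 6-joint arm with a two-finger parallel gripper is mounted at the origin on a cart in front of the work surface, level with it; the furniture and walls round the work are solid. World frame = base frame: x ahead of the robot, y to its left, z up, the work surface at z = 0. Lengths are in mm, angles in degrees, forces in N, time in s.
With the tool pointing down it reaches from about 300 to 850 mm from the base axis. Payload 4.2 kg.
Tool frame: the origin (TCP) lies on the centre line of the jaws, within the pads' length; the fingertips stand 14 mm ahead of it and the grasp point (between the pads) lies 5 mm behind it; x points along the fingers, y is the direction in which the jaws open and shut, and the axes are right-handed (so a half turn about x gives the same grasp; the last joint's range is limited). The gripper opens to 91 mm and grips with 3 to 60 N. Pads are 32 mm wide; open, the fingers measure 118 mm over their backs; the gripper's body (76 mm by 178 mm) begins 60 mm behind the grasp point.
Start: joints at [62.452, 18.312, 89.639, -0, 72.044, -1.146], TCP at [255.686, 515.04, 227.976] pointing down, gripper open.
Joint ranges: [-177.97, 177.97], [-48.28, 115.42], [12.27, 149.76], [-77.06, 257.06], [2.81, 150.46], [-146.56, 146.56]. Speed limits (degrees/s): [147.25, 147.25, 180, 180, 180, 180].

INTERFACE

Orientations are given as [roll, pitch, yaw] about the fixed x, y, z axes, in that order (R = Rz(yaw) Ry(pitch) Rx(roll)).
In Python, from workcell import readout, optics, env gives the robot as it stands.
- The arm moves only by the shell command python3 -m creep 'ROWS' [OPENING] [FORCE]. ROWS is JSON, a list of rows, each an object with "translation": the shift along the world's x, y, z in cm, a list of three; "delta_rot": the turn, a rotation vector about the world's x, y, z in rad, a list of three. In form: [{"translation": [dx, dy, dz], "delta_rot": [rx, ry, rz]}, ...]. A call has 1 to 5 rows; each row shifts and turns the commanded pose from where the row before left it; what a row does not reach is not made up. A row lasts 1/12 s, in which the tool goes at most 41.7 mm and 7.16 degrees, less where a joint would pass 70% of its speed; a pose out of reach is approached as far as the arm can. A call with a gripper value outside its range is refused whole. OPENING is the gripper's target within -1 to 1 (fully open at 1, half-way at 0, shut at -1), set as the call begins (- or left out, the last holds). The fingers move at their own pace and stop on an object; FORCE is the grip in N (left out, the last holds). Time passes only in rows, so rows that do not move let the fingers close. It gives the time, the measured TCP pose, the force and the opening at its end, in the units of the state.
- readout.state(): the state, without advancing time (a new reading comes with each control period).
- optics.grab_frame(name): name is "side" or "top" or "wrist"; returns (picture, depth): 400x640x3 uint8, red, green, blue; 400x640 float32, mm along the optical axis (not along the pixel's ray), 0 where there is no reading.
- optics.camera_params(name): a dict with "mtx" (3x3 intrinsics, pixels), "R" (3x3) and "t" (3): a world point X has camera coordinates R X + t. Camera axes: x right, y down, z forward; pixel columns grow to the right and rows downward; lengths in mm; the calibration is good to about 2 mm. The wrist camera is an equidistant fisheye: a pixel r from the principal point sees the ray r / f radians off the axis. A picture is of the moment at which its call begins: read the wrist's pose just before it. camera_params takes no time and is no camera call; for the wrist camera it gives the pose at the moment of the call.
- env.job_done(): hands the job in, once; it reports no verdict.
The state is a dict: "time_s": time; "qpos": joint angles; "qvel": joint speeds; "effort": joint torques, N m; "ee_pos": TCP position; "ee_rot": TCP orientation; "force": force on the tool from outside, world axes, zero at the start; "torque": the same for the moment, N m; "gripper_width": finger opening in mm.
Only numpy, scipy, OpenCV 4.12 (cv2) and the standard library are available. Lean on these libraries where they do the work, as an engineer would, in place of code of your own. Each camera call takes 0.05 s, during which the arm holds its last target.

TASK

Pull the cabinet drawer out to its stop and put every sensor housing with a green tag into a nest in the drawer, nozzle pointing at the drawer front as the white arrows show. Put every housing with a red tag into a nest of the red tray, either way round, each seated flat in a nest of its own. When all the green ones are in, push the drawer fully home, and do not knock over the glass flask at the back.

Things in the scene. Friction and masses are not known exactly. Their poses are not given: they have to be found in the camera images.
- cabinet: low grey bench cabinet, fixed, 170 deep x 270 wide x 95 mm high, with one drawer. Origin: centre of its underside; its front looks along its own -x (towards the robot). Drawer side walls: top 51 mm above the bench, 117 mm either side of the middle nest. With the drawer fully out the nest centres lie 55 mm in front of the cabinet shell
- drawer_body (a joint): travel of the drawer in m along the cabinet's -x: 0 shut, 0.145 fully out at its stop; light roller slide, about 1.5 N, stays where it is left; starts shut or up to 30 mm ajar
- handle (a point): middle of the drawer's steel bar handle: a round bar 11 mm thick, 120 mm long along the cabinet's y, 35 mm in front of the white drawer front (30 mm clear gap behind the bar), 60 mm above the bench. Moves with the drawer. The drawer front is 262 mm wide, from 14 to 84 mm above the bench
- pass_nest_1 (a point): left (cabinet +y) nest in the drawer: centre of its floor (19 mm above the bench), axes as the cabinet's; moves with the drawer. Pocket 92 mm (x) by 54 mm (y) inside, 8 mm high rails 4 mm thick; nests 70 mm apart; a white arrow before it points to the drawer front (-x)
- pass_nest_2 (a point): middle nest in the drawer: centre of its floor (19 mm above the bench), axes as the cabinet's; moves with the drawer. Pocket 92 mm (x) by 54 mm (y) inside, 8 mm high rails 4 mm thick; nests 70 mm apart; a white arrow before it points to the drawer front (-x)
- pass_nest_3 (a point): right (cabinet -y) nest in the drawer: centre of its floor (19 mm above the bench), axes as the cabinet's; moves with the drawer. Pocket 92 mm (x) by 54 mm (y) inside, 8 mm high rails 4 mm thick; nests 70 mm apart; a white arrow before it points to the drawer front (-x)
- reject_tray: red reject tray with three nests in a row along its y, fixed: plate 112 (x) x 212 (y) x 6 mm. Origin: centre of its underside
- reject_nest_1 (a point): nest in the red reject tray: centre of its floor, 6 mm above the bench, axes as the tray's; pocket 92 mm along x by 54 mm along y, 8 mm high rails 4 mm thick; nests 68 mm apart along y
- reject_nest_2 (a point): nest in the red reject tray: centre of its floor, 6 mm above the bench, axes as the tray's; pocket 92 mm along x by 54 mm along y, 8 mm high rails 4 mm thick; nests 68 mm apart along y
- reject_nest_3 (a point): nest in the red reject tray: centre of its floor, 6 mm above the bench, axes as the tray's; pocket 92 mm along x by 54 mm along y, 8 mm high rails 4 mm thick; nests 68 mm apart along y
- green_1: sensor housing with a green tag: white plastic box 80 x 40 x 46 mm (x, y, z), about 120 g, grasp across its 40 mm sides; a green tag 42 x 28 mm on top, a brass nozzle 14 mm thick sticking out 16 mm from the middle of its +x end. Origin: centre of the underside, z up. It stands upright on the bench at the start, turned any way; it may be absent
- green_1_nozzle (a point): tip of the nozzle of green_1, 56 mm from its middle, 23 mm above its underside
- green_2: sensor housing with a green tag: white plastic box 80 x 40 x 46 mm (x, y, z), about 120 g, grasp across its 40 mm sides; a green tag 42 x 28 mm on top, a brass nozzle 14 mm thick sticking out 16 mm from the middle of its +x end. Origin: centre of the underside, z up. It stands upright on the bench at the start, turned any way; it may be absent
- green_2_nozzle (a point): tip of the nozzle of green_2, 56 mm from its middle, 23 mm above its underside
- green_3: sensor housing with a green tag: white plastic box 80 x 40 x 46 mm (x, y, z), about 120 g, grasp across its 40 mm sides; a green tag 42 x 28 mm on top, a brass nozzle 14 mm thick sticking out 16 mm from the middle of its +x end. Origin: centre of the underside, z up. It stands upright on the bench at the start, turned any way; it may be absent
- green_3_nozzle (a point): tip of the nozzle of green_3, 56 mm from its middle, 23 mm above its underside
- red_1: sensor housing with a red tag: white plastic box 80 x 40 x 46 mm (x, y, z), about 120 g, grasp across its 40 mm sides; a red tag 42 x 28 mm on top, a brass nozzle 14 mm thick sticking out 16 mm from the middle of its +x end. Origin: centre of the underside, z up. It stands upright on the bench at the start, turned any way; it may be absent
- red_2: sensor housing with a red tag: white plastic box 80 x 40 x 46 mm (x, y, z), about 120 g, grasp across its 40 mm sides; a red tag 42 x 28 mm on top, a brass nozzle 14 mm thick sticking out 16 mm from the middle of its +x end. Origin: centre of the underside, z up. It stands upright on the bench at the start, turned any way; it may be absent
- red_3: sensor housing with a red tag: white plastic box 80 x 40 x 46 mm (x, y, z), about 120 g, grasp across its 40 mm sides; a red tag 42 x 28 mm on top, a brass nozzle 14 mm thick sticking out 16 mm from the middle of its +x end. Origin: centre of the underside, z up. It stands upright on the bench at the start, turned any way; it may be absent
- flask_100: glass conical flask with stopper, 68 mm wide, 137 mm high, loose, standing at the back; not to be knocked over. Origin: centre of its underside
- marker: black marker pen, 130 x 14 x 16 mm, lying behind the housings; of no account. Behind it stands the fixed black viewing cabinet, an obstacle about 210 mm high: its front lies at x = 0.70 m, from y = 0.02 to -0.28 m
Not all that is in view belongs to the job. What is shaped like the red_1 but pink is not meant.

How it is judged (in metres and radians):
On the way, in this order (a step that is already met when the one before it is completed fails the run):
1. the drawer is pulled out to its stop (value of joint drawer_body above 0.135 m), for 0.2 s.
2. every green-tagged housing sits flat in a drawer nest with its nozzle towards the drawer front (((horizontal distance between green_1 and pass_nest_1 below 0.014 m and z of green_1 in the frame of pass_nest_1 below 0.005 m and angle between green_1's own z axis and vertical below 0.1 rad and x of green_1_nozzle in the frame of pass_nest_1 below -0.035 m) or (horizontal distance between green_1 and pass_nest_2 below 0.014 m and z of green_1 in the frame of pass_nest_2 below 0.005 m and angle between green_1's own z axis and vertical below 0.1 rad and x of green_1_nozzle in the frame of pass_nest_2 below -0.035 m) or (horizontal distance between green_1 and pass_nest_3 below 0.014 m and z of green_1 in the frame of pass_nest_3 below 0.005 m and angle between green_1's own z axis and vertical below 0.1 rad and x of green_1_nozzle in the frame of pass_nest_3 below -0.035 m)) and ((horizontal distance between green_2 and pass_nest_1 below 0.014 m and z of green_2 in the frame of pass_nest_1 below 0.005 m and angle between green_2's own z axis and vertical below 0.1 rad and x of green_2_nozzle in the frame of pass_nest_1 below -0.035 m) or (horizontal distance between green_2 and pass_nest_2 below 0.014 m and z of green_2 in the frame of pass_nest_2 below 0.005 m and angle between green_2's own z axis and vertical below 0.1 rad and x of green_2_nozzle in the frame of pass_nest_2 below -0.035 m) or (horizontal distance between green_2 and pass_nest_3 below 0.014 m and z of green_2 in the frame of pass_nest_3 below 0.005 m and angle between green_2's own z axis and vertical below 0.1 rad and x of green_2_nozzle in the frame of pass_nest_3 below -0.035 m)) and ((horizontal distance between green_3 and pass_nest_1 below 0.014 m and z of green_3 in the frame of pass_nest_1 below 0.005 m and angle between green_3's own z axis and vertical below 0.1 rad and x of green_3_nozzle in the frame of pass_nest_1 below -0.035 m) or (horizontal distance between green_3 and pass_nest_2 below 0.014 m and z of green_3 in the frame of pass_nest_2 below 0.005 m and angle between green_3's own z axis and vertical below 0.1 rad and x of green_3_nozzle in the frame of pass_nest_2 below -0.035 m) or (horizontal distance between green_3 and pass_nest_3 below 0.014 m and z of green_3 in the frame of pass_nest_3 below 0.005 m and angle between green_3's own z axis and vertical below 0.1 rad and x of green_3_nozzle in the frame of pass_nest_3 below -0.035 m))), for 0.3 s.
3. the drawer is pushed fully home (value of joint drawer_body below 0.006 m), for 0.2 s.
At the end, for the whole second after the job is handed in: The drawer is shut (within 6 mm); every green-tagged housing lies flat in a drawer nest (centre within 14 mm), nozzle towards the drawer front; every red-tagged one lies flat in a reject nest (within 14 mm); all at rest (all of step 2 and value of joint drawer_body below 0.006 m and ((horizontal distance between red_1 and reject_nest_1 below 0.014 m and z of red_1 in the frame of reject_nest_1 below 0.005 m and angle between red_1's own z axis and vertical below 0.1 rad) or (horizontal distance between red_1 and reject_nest_2 below 0.014 m and z of red_1 in the frame of reject_nest_2 below 0.005 m and angle between red_1's own z axis and vertical below 0.1 rad) or (horizontal distance between red_1 and reject_nest_3 below 0.014 m and z of red_1 in the frame of reject_nest_3 below 0.005 m and angle between red_1's own z axis and vertical below 0.1 rad)) and ((horizontal distance between red_2 and reject_nest_1 below 0.014 m and z of red_2 in the frame of reject_nest_1 below 0.005 m and angle between red_2's own z axis and vertical below 0.1 rad) or (horizontal distance between red_2 and reject_nest_2 below 0.014 m and z of red_2 in the frame of reject_nest_2 below 0.005 m and angle between red_2's own z axis and vertical below 0.1 rad) or (horizontal distance between red_2 and reject_nest_3 below 0.014 m and z of red_2 in the frame of reject_nest_3 below 0.005 m and angle between red_2's own z axis and vertical below 0.1 rad)) and ((horizontal distance between red_3 and reject_nest_1 below 0.014 m and z of red_3 in the frame of reject_nest_1 below 0.005 m and angle between red_3's own z axis and vertical below 0.1 rad) or (horizontal distance between red_3 and reject_nest_2 below 0.014 m and z of red_3 in the frame of reject_nest_2 below 0.005 m and angle between red_3's own z axis and vertical below 0.1 rad) or (horizontal distance between red_3 and reject_nest_3 below 0.014 m and z of red_3 in the frame of reject_nest_3 below 0.005 m and angle between red_3's own z axis and vertical below 0.1 rad)) and linear speed of each of green_1, green_2, green_3, red_1, red_2, red_3 below 0.02 m/s); the robot touches nothing.
It fails at once if the glass flask is knocked over (angle between flask_100's own z axis and vertical above 0.6 rad).
Of green_1, green_2, green_3, red_1, red_2, red_3 only 5 to 6 are there at a start; the rules pass over those that are not, and their reading is None.
At some moment in a run one of green_1, green_2, green_3, red_1, red_2, red_3 may be knocked a few centimetres aside while the robot is not near it.
Once in a run the grip may slacken for a moment while it holds something.
It also fails if it takes over 200 s, if anything falls off the work surface, if the arm or the gripper's body presses on something with over 40 N, if the wrist force passes 120 N, or if a joint passes its speed limit or range.

## Working session

There is one attempt and no reset: what is moved stays moved. The work goes in short steps, Python scripts to look and compute and a shell command to move; the robot and the scene stay as the last step left them, time stands still between calls to the robot, and variables do not carry over. Pictures are saved under pics/ and viewed, and the job is handed in when it is done.

```bash
ls; mkdir -p pics; python3 - <<'E'
from workcell import readout, optics
import cv2
print(readout.state())
for n in ("side","top","wrist"):
    p,d=optics.grab_frame(n); cv2.imwrite(f"pics/{n}0.png",p[:,:,::-1]); 
    c=optics.camera_params(n); print(n,c)
E
```

```text
pics
{'time_s': 0.0, 'qpos': array([ 6.24498438e+01,  1.83516225e+01,  8.97071628e+01, -1.05434208e-03,
        7.20450006e+01, -1.14512984e+00]), 'qvel': array([-0.01274374,  0.10743692,  0.01707991,  0.05063295,  0.08698886,
        0.03733193]), 'effort': array([-1.86174795e-03, -4.12445498e+01, -2.31977499e+01,  7.24719674e-02,
        4.54881415e-02, -1.41954201e-04]), 'ee_pos': array([255.47897092, 514.57472048, 227.1153353 ]), 'ee_rot': array([ -90.59176163,   89.89620935, -116.99646204]), 'force': array([-0.73962892,  0.04623911, -0.35263822]), 'torque': array([-0.00138628,  0.01970239, -0.01798071]), 'gripper_width': 91.11120181171165}
side {'mtx': array([[402.92882355,   0.        , 314.81037705],
       [  0.        , 402.92882355, 198.23739314],
       [  0.        ,   0.        ,   1.        ]]), 'R': array([[-0.99082579, -0.13459523, -0.01218088],
       [-0.05892634,  0.51137639, -0.85733416],
       [ 0.1216221 , -0.84875103, -0.51461613]]), 't': array([ 564.04267035,   93.51398599, 1487.91720538])}
top {'mtx': array([[377.09766342,   0.        , 327.28322337],
       [  0.        , 377.09766342, 203.37921123],
       [  0.        ,   0.        ,   1.        ]]), 'R': array([[-1.54590078e-02, -9.99880474e-01,  2.36397017e-04],
       [-9.98258183e-01,  1.54204624e-02, -5.69456644e-02],
       [ 5.69352126e-02, -1.11630873e-03, -9.98377251e-01]]), 't': array([  46.99334118,  540.04921029, 1224.34675209])}
wrist {'mtx': array([[309.70691629,   0.        , 320.95114785],
       [  0.        , 309.70691629, 197.34518208],
       [  0.        ,   0.        ,   1.        ]]), 'R': array([[ 4.43701279e-01,  8.96174682e-01, -3.39309339e-04],
       [ 8.69017626e-01, -4.30163100e-01,  2.44475099e-01],
       [ 2.18946435e-01, -1.08768780e-01, -9.69655512e-01]]), 't': array([-574.83869528,  -28.26403246,  388.50259624])}
```

View pics/side0.png

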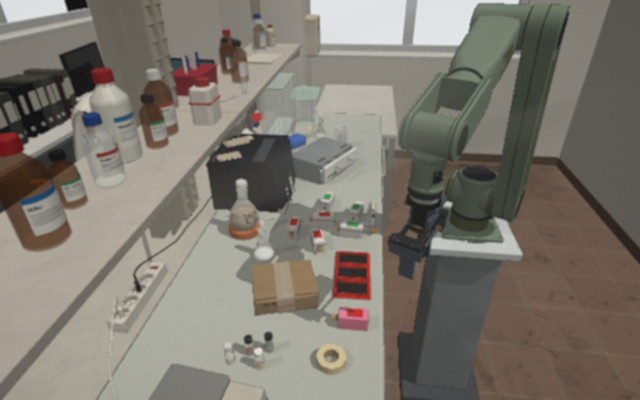

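View pics/top0.png

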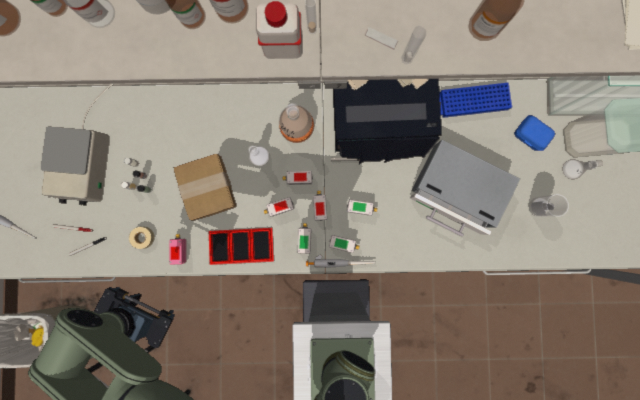

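View pics/wrist0.png

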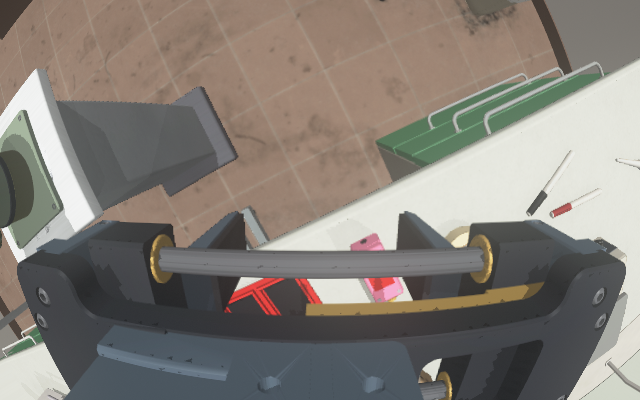

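```bash
cat > h.py <<'E'
from workcell import readout, optics
import numpy as np, cv2
def ray(name,u,v,c=None):
    c=c or optics.camera_params(name); K=c["mtx"]; R=c["R"]; t=c["t"]
    x=(u-K[0,2])/K[0,0]; y=(v-K[1,2])/K[1,1]
    if name=="wrist":
        r=np.hypot(x,y); s=np.sin(r)/r if r>1e-9 else 1; d=np.array([x*s,y*s,np.cos(r)])
    else: d=np.array([x,y,1.])
    return -R.T@t, R.T@d
def onz(name,u,v,z,c=None):
    o,d=ray(name,u,v,c); return o+d*(z-o[2])/d[2]
def proj(name,X,c=None):
    c=c or optics.camera_params(name); p=c["R"]@np.asarray(X,float)+c["t"]; K=c["mtx"]
    if name=="wrist":
        th=np.arctan2(np.hypot(p[0],p[1]),p[2]); n=np.hypot(p[0],p[1]); q=p[:2]/n*th
    else: q=p[:2]/p[2]
    return q*K[0,0]+K[:2,2]
def masks(img):
    hsv=cv2.cvtColor(img,cv2.COLOR_RGB2HSV); h,s,v=[hsv[...,i].astype(int) for i in range(3)]
    return {"green":(h>50)&(h<80)&(s>120)&(v>50),"red":((h<6)|(h>174))&(s>170)&(v>90),
            "brass":(h>14)&(h<28)&(s>90)&(v>90)}
def blobs(m,amin=20,amax=1e9):
    n,l,st,c=cv2.connectedComponentsWithStats(m.astype(np.uint8)); o=[]
    for i in range(1,n):
        if amin<=st[i,4]<=amax:
            pts=np.argwhere(l==i)[:,::-1].astype(np.float32); o.append((c[i],st[i,4],cv2.minAreaRect(pts)))
    return o
E
python3 - <<'E'
from h import *
p,d=optics.grab_frame("top")
c=p[160:265,160:540]; cv2.imwrite("pics/top1.png",cv2.resize(c,None,fx=2.1,fy=2.1,interpolation=cv2.INTER_CUBIC)[:,:,::-1])
c=p[165:260,255:385]; cv2.imwrite("pics/top2.png",cv2.resize(c,None,fx=6,fy=6,interpolation=cv2.INTER_CUBIC)[:,:,::-1])
c=p[140:240,400:530]; cv2.imwrite("pics/top3.png",cv2.resize(c,None,fx=6,fy=6,interpolation=cv2.INTER_CUBIC)[:,:,::-1])
m=masks(p)
for k in m:
    for b in blobs(m[k],8):
        if b[0][1]>100 and b[0][1]<270: print(k,b[0].round(1),b[1],onz("top",*b[0],46).round(0), np.round(b[2][1],1),round(b[2][2]), d[int(b[0][1]),int(b[0][0])])
E
```

```text
green [ 98.9 184.9] 8 [610. 772.  46.] [1.5 4.1] 14 1224.2891
green [358.8 206.4] 85 [528. -62.  46.] [11.5  7.2] 9 1214.264
green [303.4 241.5] 91 [419. 117.  46.] [11.  7.] 90 1199.206
green [340.7 243.1] 86 [412.  -2.  46.] [11.6  7.3] 14 1196.6786
red [299.5 176.4] 92 [627. 127.  46.] [ 7. 11.] 90 1215.0663
red [280.3 205.6] 83 [534. 189.  46.] [ 7.  11.4] 72 1208.8127
red [319.4 208.4] 88 [523.  64.  46.] [11.  7.] 90 1207.0674
red [ 84.2 229.2] 16 [468. 816.  46.] [9.2 1.5] 9 1235.237
red [241.7 245.4] 913 [409. 314.  46.] [33.1 63.4] 87 1242.4464
red [174.5 253. ] 104 [388. 527.  46.] [12.  7.] 90 1196.59
brass [197.9 169. ] 888 [656. 454.  46.] [19. 47.] 72 1205.0374
brass [283.8 177.5] 13 [624. 177.  46.] [3. 3.] 90 1232.5835
brass [132.1 185.3] 14 [607. 665.  46.] [4.4 2.7] 14 1227.443
brass [208.4 203. ] 1057 [546. 420.  46.] [22.8 47.4] 72 1193.7327
brass [318.5 192. ] 12 [576.  66.  46.] [2. 3.] 90 1228.7227
brass [375.  209.5] 12 [ 517. -114.   46.] [3. 2.] 90 1225.4559
brass [265.3 211.5] 14 [516. 238.  46.] [3. 3.] 90 1223.0853
brass [304.5 224.5] 14 [472. 113.  46.] [3. 3.] 90 1221.9161
brass [137.1 237.9] 28 [438. 647.  46.] [11.5  7. ] 80 1242.8646
brass [177.4 235.4] 15 [444. 518.  46.] [3. 3.] 90 1222.6658
brass [356.6 246.8] 13 [399. -53.  46.] [3. 3.] 90 1220.7057
brass [308.8 262.5] 19 [352. 100.  46.] [7. 4.] 0 1218.7389
```

View pics/top2.png

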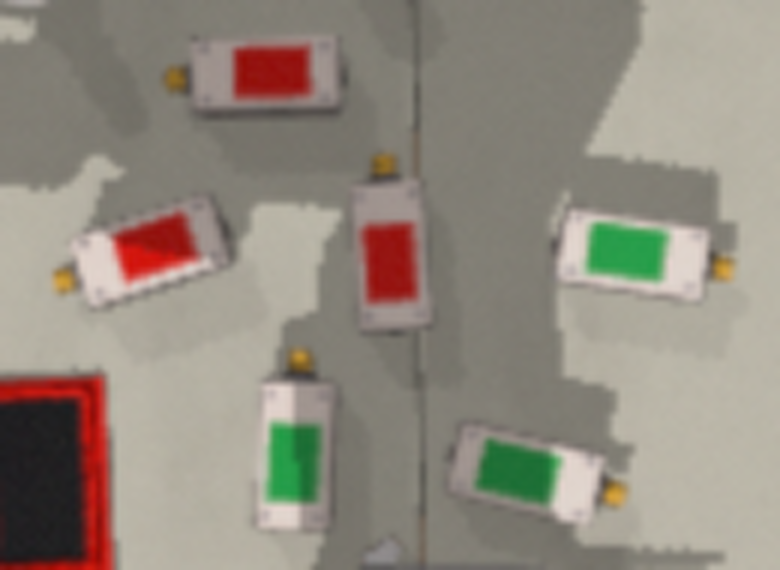

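View pics/top3.png

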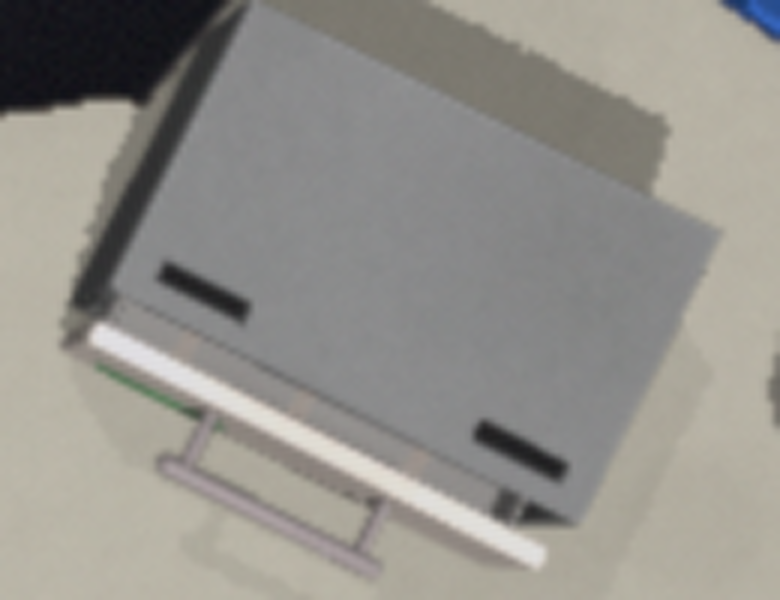

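```bash
python3 - <<'E'
from h import *
f=lambda x,y,z:onz("top",400+x/6-.42,140+y/6-.42,z)
C=[f(258,5,95),f(720,232,95),f(575,522,95),f(110,290,95)]
for c in C: print(c.round(0))
print("width",np.linalg.norm(C[0]-C[1]),np.linalg.norm(C[3]-C[2]),"depth",np.linalg.norm(C[1]-C[2]),np.linalg.norm(C[0]-C[3]))
w=(C[3]-C[2])+(C[0]-C[1]); yaw=np.degrees(np.arctan2(-w[0],w[1])); print("yaw",yaw)
h=[f(165,463,63),f(375,570,63)]; print("handle",h, np.linalg.norm(h[0]-h[1]),np.mean(h,0)); d=h[0]-h[1]; print(np.degrees(np.arctan2(-d[0],d[1])))
r=np.radians(yaw); ux=np.array([np.cos(r),np.sin(r)]);uy=np.array([-ux[1],ux[0]])
cen=np.mean(C,0)[:2]; print("cen",cen)
hm=np.mean(h,0)[:2]-cen; print("handle in cab",hm@ux,hm@uy)
# nests fully out
for k in(1,0,-1):
    print("nest", cen-ux*(85+55)+uy*70*k)
p,d=optics.grab_frame("top")
# tray
m=masks(p)["red"]
for b in blobs(m,500): 
    bx=cv2.boxPoints(b[2]); q=[onz("top",u,v,8)[:2].round(0) for u,v in bx]; print(q,np.mean(q,0))
E
```

```text
[ 726. -322.   95.]
[ 605. -556.   95.]
[ 457. -476.   95.]
[ 580. -241.   95.]
width 263.69605757028575 264.28216398710197 depth 168.36232446329439 167.70131419495982
yaw -27.575207764649885
handle [array([ 490.89592974, -275.46239309,   63.        ]), array([ 433.12332778, -383.87124658,   63.        ])] 122.84198407627025 [ 462.00962876 -329.66681984   63.        ]
-28.05378084936568
cen [ 591.95499203 -398.89130494]
handle in cab -147.22896679399187 1.2075218735483177
nest [ 500.26231343 -272.03527358]
nest [ 467.85843661 -334.08355129]
nest [ 435.45455979 -396.131829  ]
[array([457., 432.]), array([464., 224.]), array([356., 219.]), array([349., 427.])] [406.5 325.5]
```

```bash
cat >> h.py <<'E'
from scipy.spatial.transform import Rotation as Ro
def pose():
    s=readout.state(); R=Ro.from_euler("xyz",s["ee_rot"],degrees=True).as_matrix()
    return s,R,np.degrees(np.arctan2(R[1,1],R[0,1]))
def plan(x,y,z,phi):
    s,R,f=pose(); d=(np.array([x,y,z])-s["ee_pos"])/10
    a=(phi-f+180)%360-180
    Rt=np.array([[0,np.cos(np.radians(phi)),0],[0,np.sin(np.radians(phi)),0],[-1,0,0]]); Rt[:,2]=np.cross(Rt[:,0],Rt[:,1])
    rv=Ro.from_matrix(Rt@R.T).as_rotvec()
    print("t",round(s["time_s"],2),"pos",s["ee_pos"].round(1),"phi",round(f,1),"q",s["qpos"].round(0),"w",round(s["gripper_width"],1))
    print("delta cm",d.round(2),"len",np.linalg.norm(d).round(1),"dphi",round(a,1),"rotvec",rv.round(3))
def save(name,fn,crop=None,k=1):
    p,d=optics.grab_frame(name)
    if crop: x0,y0,x1,y1=crop; q=p[y0:y1,x0:x1]
    else: q=p
    cv2.imwrite("pics/"+fn,cv2.resize(q,None,fx=k,fy=k,interpolation=cv2.INTER_CUBIC)[:,:,::-1]); return p,d
E
python3 - <<'E'
from h import *
s,R,f=pose(); print(R.round(3),f)
c=optics.camera_params("wrist"); o=-c["R"].T@c["t"]; print("cam in tool",R.T@(o-s["ee_pos"]), (R.T@c["R"].T).round(3))
plan(462,-330,180,-27.6)
E
```

```text
[[-0.     0.445  0.896]
 [-0.001  0.896 -0.445]
 [-1.    -0.001 -0.   ]] 63.598745609419275
cam in tool [-1.56110610e+02  3.72610943e-02 -6.81695625e+01] [[-0.001 -0.245  0.97 ]
 [ 1.     0.001  0.001]
 [-0.001  0.97   0.245]]
t 0.25 pos [255.6 514.9 227.6] phi 63.6 q [62. 18. 90.  0. 72. -1.] w 91.5
delta cm [ 20.64 -84.49  -4.76] len 87.1 dphi -91.2 rotvec [ 0.000e+00 -1.000e-03 -1.592e+00]
```

```bash
python3 -m creep '[{"translation":[1,-3.8,0],"delta_rot":[0,0,-0.07]},{"translation":[1,-3.8,0],"delta_rot":[0,0,-0.07]},{"translation":[1,-3.8,0],"delta_rot":[0,0,-0.07]},{"translation":[1,-3.8,0],"delta_rot":[0,0,-0.07]},{"translation":[1,-3.8,0],"delta_rot":[0,0,-0.07]}]' -0.47 30
python3 -m creep '[{"translation":[1,-3.8,0],"delta_rot":[0,0,-0.07]},{"translation":[1,-3.8,0],"delta_rot":[0,0,-0.07]},{"translation":[1,-3.8,0],"delta_rot":[0,0,-0.07]},{"translation":[1,-3.8,0],"delta_rot":[0,0,-0.07]},{"translation":[1,-3.8,0],"delta_rot":[0,0,-0.07]}]'
python3 -m creep '[{"translation":[1,-3.8,0],"delta_rot":[0,0,-0.07]},{"translation":[1,-3.8,0],"delta_rot":[0,0,-0.07]},{"translation":[1,-3.8,0],"delta_rot":[0,0,-0.07]},{"translation":[1,-3.8,0],"delta_rot":[0,0,-0.07]},{"translation":[1,-3.8,0],"delta_rot":[0,0,-0.07]}]'
python3 -m creep '[{"translation":[0.5,-3.8,0],"delta_rot":[0,0,-0.07]},{"translation":[0.5,-3.8,0],"delta_rot":[0,0,-0.07]},{"translation":[0.5,-3.8,0],"delta_rot":[0,0,-0.07]},{"translation":[0,-3.8,0],"delta_rot":[0,0,-0.07]},{"translation":[0,0,0],"delta_rot":[0,0,0]}]'
python3 - <<'E'
from h import *
plan(462,-330,180,-27.6)
save("wrist","w1.png"); save("top","t4.png",(380,130,540,270),5)
E
```

```text
time_s: 0.67
ee_pos: [305.6, 323.3, 227.9]
ee_rot: [19.2, 90.0, -27.4]
force: [1.4, 0.3, 0.3]
gripper_width: 60.8
time_s: 1.08
ee_pos: [355.6, 133.3, 228.2]
ee_rot: [83.9, 90.0, 17.2]
force: [0.8, 0.4, -0.1]
gripper_width: 27.4
time_s: 1.5
ee_pos: [405.6, -57.0, 228.2]
ee_rot: [91.4, 90.0, 4.6]
force: [0.9, -0.5, 0.1]
gripper_width: 24.2
time_s: 1.92
ee_pos: [421.1, -212.9, 227.8]
ee_rot: [25.0, 89.8, -78.0]
force: [0.4, 0.4, -0.1]
gripper_width: 24.1
t 1.92 pos [ 421.1 -212.9  227.8] phi -13.0 q [-28.   9. 102.  -0.  68. -15.] w 24.1
delta cm [  4.09 -11.71  -4.78] len 13.3 dphi -14.6 rotvec [ 0.004  0.    -0.254]
```

View pics/w1.png

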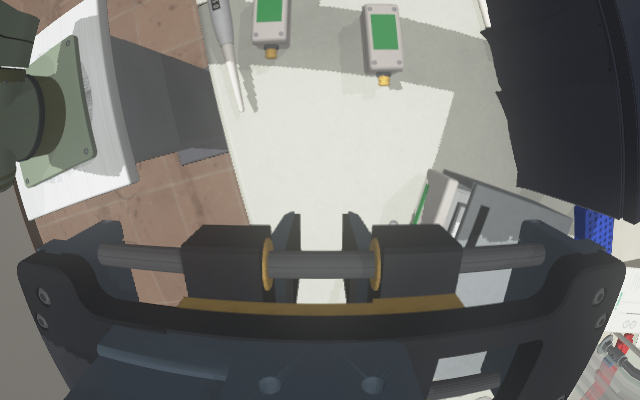

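```bash
python3 -m creep '[{"translation":[1,-2.9,-1.2],"delta_rot":[0,0,-0.064]},{"translation":[1,-2.9,-1.2],"delta_rot":[0,0,-0.064]},{"translation":[1,-2.9,-1.2],"delta_rot":[0,0,-0.064]},{"translation":[1,-3,-1.2],"delta_rot":[0,0,-0.062]},{"translation":[0,0,0],"delta_rot":[0,0,0]}]'
python3 -m creep '[{"translation":[0,0,-2.5],"delta_rot":[0,0,0]},{"translation":[0,0,-2.5],"delta_rot":[0,0,0]},{"translation":[0,0,0],"delta_rot":[0,0,0]}]'
python3 - <<'E'
from h import *
plan(462,-330,55,-27.6)
save("wrist","w2.png",(160,150,480,330),2.4); save("top","t4.png",(380,130,540,270),5)
for P in ([462,-330,60],[519,-224,60],[409,-436,60]): print(proj("top",P),proj("wrist",P))
for s in(-60,60): print(proj("wrist",[462+.463*s,-330+.886*s,60]))
E
```

```text
time_s: 2.43
ee_pos: [461.8, -326.2, 177.3]
ee_rot: [-55.7, 89.9, -173.0]
force: [-0.9, -0.5, -0.8]
gripper_width: 24.0
time_s: 2.68
ee_pos: [458.2, -320.3, 125.9]
ee_rot: [-101.6, 89.4, 141.4]
force: [-1.4, 0.9, -0.5]
gripper_width: 24.6
t 2.68 pos [ 458.2 -320.3  125.9] phi -27.0 q [-36.  22. 100.   0.  59.  -9.] w 24.6
delta cm [ 0.38 -0.97 -7.09] len 7.2 dphi -0.6 rotvec [-0.006 -0.008 -0.01 ]
[444.36708557 225.65094517] [326.62128878 220.25809017]
[410.3154232  208.14163697] [330.76142159  59.87521896]
[478.54938032 241.9775399 ] [326.57080969 340.27702131]
[325.38443504 287.73229304]
[327.81978331 141.63820758]
```

View pics/w2.png

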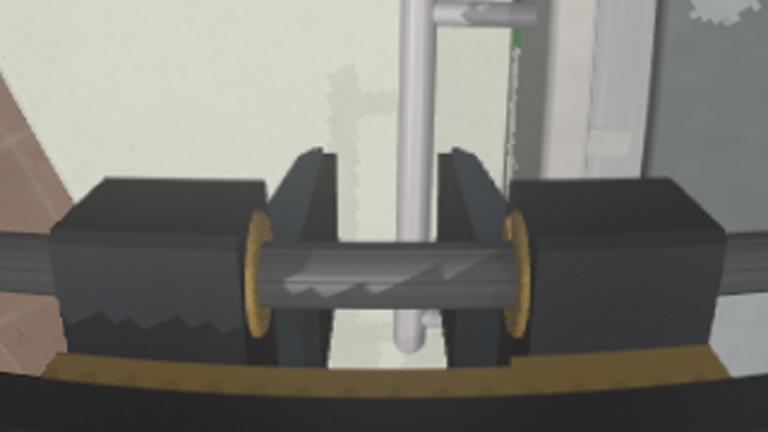

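View pics/t4.png

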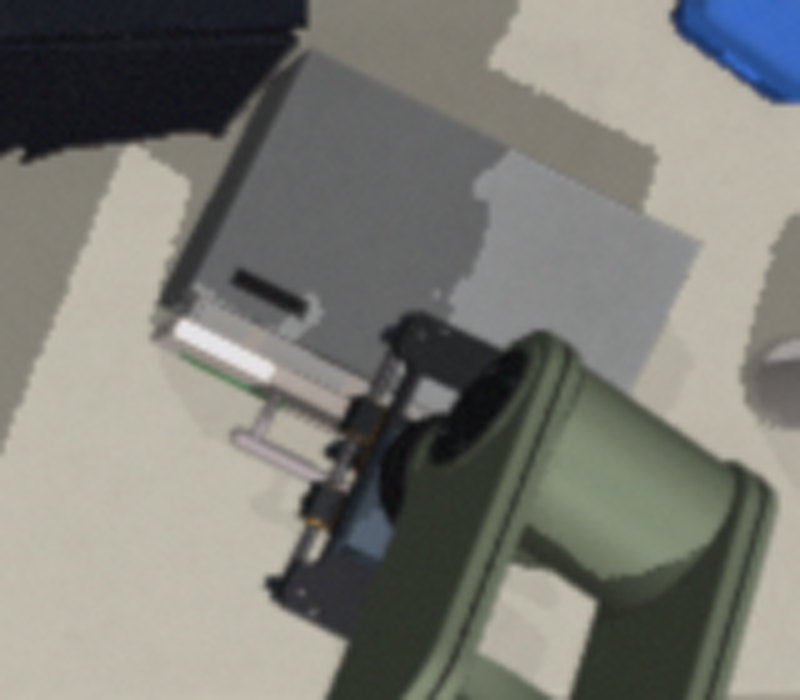

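```bash
python3 - <<'E'
from h import *
for u,v in ((418,40),(415,200),(408,348)):
    q=onz("wrist",160+u/2.4-.3,150+v/2.4-.3,60); w=q[:2]-[592,-399]; r=np.radians(-27.6); ux=np.array([np.cos(r),np.sin(r)]); print(q.round(1), w@ux, w@[-ux[1],ux[0]])
s,R,f=pose(); print(s["ee_pos"],(s["ee_pos"][:2]-[592,-399])@ux)
plan(465,-330,56,-27.6)
E
```

```text
[ 485.5 -295.2   60. ] -142.464225500216 42.686286168150026
[ 461.4 -341.5   60. ] -142.32792718799462 -9.540025695975215
[ 434.3 -391.1   60. ] -143.38347914434712 -66.02981541179477
[ 460.61374175 -322.26105851  130.02147528] -151.9878196518725
t 2.78 pos [ 460.6 -322.3  130. ] phi -27.0 q [-36.  22. 100.   0.  59.  -9.] w 24.0
delta cm [ 0.44 -0.77 -7.4 ] len 7.5 dphi -0.6 rotvec [-0.001 -0.001 -0.01 ]
```

```bash
python3 -m creep '[{"translation":[0.3,-1.2,0],"delta_rot":[0,0,-0.01]},{"translation":[0,0,-2.5],"delta_rot":[0,0,0]},{"translation":[0,0,0],"delta_rot":[0,0,0]}]'
python3 - <<'E'
from h import *
save("wrist","w3.png",(160,150,480,330),2.4); plan(463.4,-335,56,-27.6)
E
```

```text
time_s: 3.03
ee_pos: [463.3, -335.9, 104.0]
ee_rot: [-94.3, 89.9, 148.0]
force: [-1.1, 0.9, -0.5]
gripper_width: 24.3
t 3.08 pos [ 463.4 -335.9  105. ] phi -27.7 q [-37.  24. 100.  -0.  56.  -9.] w 24.3
delta cm [-0.    0.09 -4.9 ] len 4.9 dphi 0.1 rotvec [-0.001 -0.001  0.002]
```

View pics/w3.png

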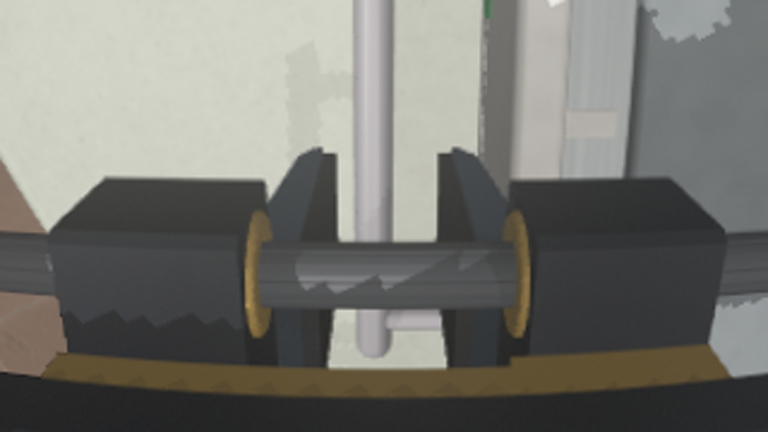

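```bash
python3 -m creep '[{"translation":[-0.3,0.2,0],"delta_rot":[0,0,0]},{"translation":[0,0,-2.5],"delta_rot":[0,0,0]},{"translation":[0,0,-2.5],"delta_rot":[0,0,0]},{"translation":[0,0,0],"delta_rot":[0,0,0]}]'
python3 -m creep '[{"translation":[0,0,0],"delta_rot":[0,0,0]},{"translation":[0,0,0],"delta_rot":[0,0,0]},{"translation":[0,0,0],"delta_rot":[0,0,0]},{"translation":[0,0,0],"delta_rot":[0,0,0]}]' -1 40
```

```text
time_s: 3.42
ee_pos: [458.7, -332.5, 52.8]
ee_rot: [-99.1, 89.7, 143.1]
force: [-1.4, 1.2, 0.4]
gripper_width: 24.3
time_s: 3.75
ee_pos: [461.4, -334.5, 56.8]
ee_rot: [81.2, 89.8, -36.6]
force: [-1.3, 0.0, 4.4]
gripper_width: 9.7
```

```bash
python3 -m creep '[{"translation":[-1.77,0.93,0],"delta_rot":[0,0,0]},{"translation":[-1.77,0.93,0],"delta_rot":[0,0,0]},{"translation":[-1.77,0.93,0],"delta_rot":[0,0,0]},{"translation":[-1.77,0.93,0],"delta_rot":[0,0,0]},{"translation":[-1.77,0.93,0],"delta_rot":[0,0,0]}]'
python3 -m creep '[{"translation":[-0.89,0.46,0],"delta_rot":[0,0,0]},{"translation":[-0.89,0.46,0],"delta_rot":[0,0,0]},{"translation":[0,0,0],"delta_rot":[0,0,0]}]'
python3 -m creep '[{"translation":[-0.45,0.23,0],"delta_rot":[0,0,0]},{"translation":[-0.45,0.23,0],"delta_rot":[0,0,0]},{"translation":[0,0,0],"delta_rot":[0,0,0]}]'
```

```text
time_s: 4.17
ee_pos: [374.1, -288.1, 56.8]
ee_rot: [92.5, 89.6, -25.3]
force: [4.7, 2.2, 3.5]
gripper_width: 9.8
time_s: 4.42
ee_pos: [354.0, -277.4, 56.7]
ee_rot: [117.5, 89.9, -0.3]
force: [0.9, 5.0, 8.9]
gripper_width: 9.9
time_s: 4.67
ee_pos: [346.4, -273.4, 56.7]
ee_rot: [109.1, 89.8, -8.7]
force: [1.7, 5.5, 10.2]
gripper_width: 9.8
```

```bash
python3 -m creep '[{"translation":[-0.45,0.23,0],"delta_rot":[0,0,0]},{"translation":[-0.45,0.23,0],"delta_rot":[0,0,0]},{"translation":[0,0,0],"delta_rot":[0,0,0]},{"translation":[0,0,0],"delta_rot":[0,0,0]}]'
```

```text
time_s: 5.0
ee_pos: [344.8, -272.6, 56.8]
ee_rot: [92.9, 88.8, -25.1]
force: [21.2, 2.3, -10.5]
gripper_width: 9.4
```

```bash
python3 -m creep '[{"translation":[0.5,-0.26,0],"delta_rot":[0,0,0]},{"translation":[0,0,0],"delta_rot":[0,0,0]},{"translation":[0,0,0],"delta_rot":[0,0,0]}]'
python3 -m creep '[{"translation":[0,0,0],"delta_rot":[0,0,0]},{"translation":[0,0,0],"delta_rot":[0,0,0]},{"translation":[0,0,0],"delta_rot":[0,0,0]}]' -0.47 30
python3 -m creep '[{"translation":[0,0,3],"delta_rot":[0,0,0]},{"translation":[0,0,3],"delta_rot":[0,0,0]},{"translation":[0,0,3],"delta_rot":[0,0,0]},{"translation":[0,0,3],"delta_rot":[0,0,0]},{"translation":[0,0,0],"delta_rot":[0,0,0]}]'
python3 - <<'E'
from h import *
p,d=save("top","t5.png",(255,160,535,290),2.8);plan(412,-2,160,-14)
E
```

```text
time_s: 5.25
ee_pos: [344.9, -272.6, 56.8]
ee_rot: [99.3, 89.6, -18.6]
force: [6.6, 4.4, 5.2]
gripper_width: 10.4
time_s: 5.5
ee_pos: [341.2, -271.8, 55.2]
ee_rot: [18.4, 90.0, -99.3]
force: [-0.1, 0.5, -0.3]
gripper_width: 23.4
time_s: 5.92
ee_pos: [343.7, -274.0, 180.2]
ee_rot: [75.6, 89.4, -42.2]
force: [1.0, -1.5, 0.6]
gripper_width: 24.3
t 5.97 pos [ 342.6 -273.1  177.7] phi -27.7 q [-40.   8. 111.  -0.  60. -12.] w 24.1
delta cm [ 6.94 27.11 -1.77] len 28.0 dphi 13.7 rotvec [0.004 0.006 0.24 ]
```

View pics/t5.png

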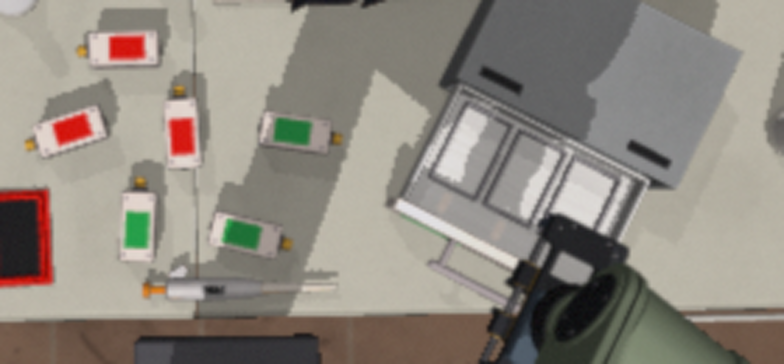

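```bash
python3 -m creep '[{"translation":[0.9,3.4,0],"delta_rot":[0,0,0.03]},{"translation":[0.9,3.4,0],"delta_rot":[0,0,0.03]},{"translation":[0.9,3.4,0],"delta_rot":[0,0,0.03]},{"translation":[0.9,3.4,0],"delta_rot":[0,0,0.03]}]' 0.36 25
python3 -m creep '[{"translation":[0.9,3.4,0],"delta_rot":[0,0,0.03]},{"translation":[0.9,3.4,0],"delta_rot":[0,0,0.03]},{"translation":[0.9,3.4,0],"delta_rot":[0,0,0.03]},{"translation":[0.6,3.3,0],"delta_rot":[0,0,0.03]},{"translation":[0,0,0],"delta_rot":[0,0,0]}]'
python3 - <<'E'
from h import *
p,d=save("top","t6.png",(390,160,550,280),5)
p,d=save("wrist","w4.png");
plan(412,-2,70,-14)
r=np.radians(-27.6)
ux=np.array([np.cos(r),np.sin(r)]);uy=np.array([-ux[1],ux[0]]);cen=np.array([592,-399])
for k in(1,0,-1):
    n=cen-ux*140+uy*70*k; print(n.round(1),[(proj("top",[*(n+ux*a*46+uy*b*27),19])-[390,160])*5 for a,b in((1,1),(1,-1),(-1,-1),(-1,1))])
E
```

```text
time_s: 6.3
ee_pos: [376.3, -134.2, 173.6]
ee_rot: [-85.1, 89.8, 164.1]
force: [0.6, -0.4, -0.6]
gripper_width: 48.0
time_s: 6.72
ee_pos: [410.2, 3.6, 173.7]
ee_rot: [-121.1, 89.8, 135.3]
force: [0.0, -0.2, -0.3]
gripper_width: 62.2
t 6.82 pos [409.4   0.  173.7] phi -13.8 q [ -2.   6. 114.  -0.  60.  12.] w 62.3
delta cm [  0.26  -0.2  -10.37] len 10.4 dphi -0.2 rotvec [ 0.001 -0.003 -0.003]
[ 500.4 -272.1] [array([155.64761654, 189.67650335]), array([229.76125557, 226.62356957]), array([168.49156621, 352.31395165]), array([ 94.16408726, 315.08649463])]
[ 467.9 -334.1] [array([251.752442  , 237.58659651]), array([326.07958339, 274.64009773]), array([265.08873872, 400.69534623]), array([190.54632448, 363.36023732])]
[ 435.5 -396.2] [array([348.13416642, 285.63472908]), array([422.67573406, 322.79512589]), array([361.96560277, 449.21682636]), array([287.2073196 , 411.77359792])]
```

View pics/t6.png

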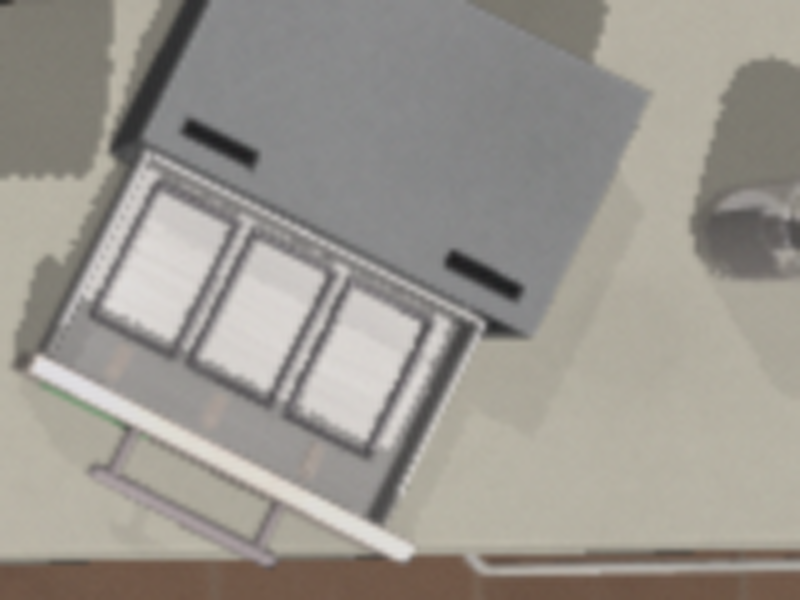

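View pics/w4.png

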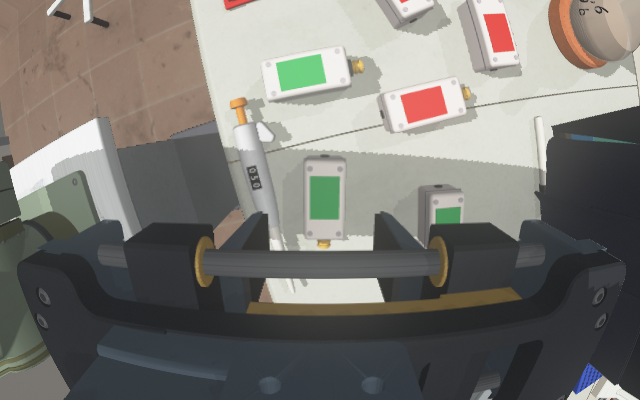

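```bash
cat >> h.py <<'E'
def tags(name="top",z=46,amin=60):
    c=optics.camera_params(name); p,d=optics.grab_frame(name); m=masks(p)
    br=[b for b in blobs(m["brass"],8)]
    for k in("green","red"):
        for b in blobs(m[k],amin,700 if name=="top" else 5000):
            if name=="top" and not(262<b[0][0]<400 and 150<b[0][1]<262): continue
            q=onz(name,*b[0],z,c)
            best=None
            for n in br:
                r=onz(name,*n[0],z-23+5,c); v=r-q; L=np.hypot(v[0],v[1])
                if 38<L<60: best=(np.degrees(np.arctan2(v[1],v[0])),L)
            # long axis from rect
            bx=cv2.boxPoints(b[2]); e=[onz(name,*x,z,c)[:2] for x in bx]; a=e[1]-e[0]; a2=e[2]-e[1]
            if np.linalg.norm(a2)>np.linalg.norm(a): a,a2=a2,a
            print(k,"px",b[0].round(0),"at",q[:2].round(1),"noz",np.round(best,1) if best else None,"axis",round(np.degrees(np.arctan2(a[1],a[0]))%180,1),"size",np.linalg.norm(a).round(0),np.linalg.norm(a2).round(0))
E
python3 - <<'E'
from h import *
tags(); tags("wrist",46,150)
E
```

```text
green px [359. 206.] at [527.6 -62.2] noz [-100.4   54.8] axis 79.6 size 37.0 23.0
green px [303. 241.] at [418.5 116.7] noz [-3.3 54.1] axis 179.3 size 35.0 22.0
red px [300. 176.] at [627.3 126.7] noz [90.6 52.5] axis 89.1 size 35.0 23.0
red px [280. 206.] at [534.2 189.6] noz [109.   53.9] axis 107.6 size 36.0 22.0
red px [319. 208.] at [523.2  64.2] noz [ 2.5 54.9] axis 179.2 size 35.0 22.0
green px [448. 218.] at [529.8 -56.3] noz [-98.4  57.8] axis 165.4 size 26.0 10.0
```

```bash
sed -i 's/(h>50)&(h<80)&(s>120)/(h>45)\&(h<85)\&(s>100)/; s/"red":((h<6)|(h>174))&(s>170)/"red":((h<6)|(h>174))\&(s>150)/' h.py; python3 - <<'E'
from h import *
p,d=optics.grab_frame("wrist"); print(cv2.cvtColor(p,cv2.COLOR_RGB2HSV)[198,325])
tags("wrist",46,150)
plan(412,-2,23,-14)
E
```

```text
[ 67 114 152]
green px [299.  69.] at [418.6 116.6] noz [-3.6 54.6] axis 176.5 size 41.0 27.0
green px [323. 194.] at [412.2  -2.4] noz [-104.3   54.2] axis 75.5 size 40.0 25.0
green px [447. 213.] at [529.7 -52. ] noz None axis 165.7 size 27.0 22.0
red px [496.  28.] at [627.2 125.7] noz None axis 91.4 size 45.0 28.0
red px [422. 100.] at [523.9  63.9] noz [ 3.6 55.7] axis 4.6 size 41.0 27.0
t 7.02 pos [409.9  -1.8 174.5] phi -14.1 q [ -2.   6. 114.  -0.  60.  12.] w 61.9
delta cm [  0.21  -0.02 -15.15] len 15.2 dphi 0.1 rotvec [ 0.    -0.001  0.002]
```

```bash
python3 -m creep '[{"translation":[0.2,0,-3.2],"delta_rot":[0,0,0]},{"translation":[0,0,-3.2],"delta_rot":[0,0,0]},{"translation":[0,0,-3.2],"delta_rot":[0,0,0]},{"translation":[0,0,-3.2],"delta_rot":[0,0,0]},{"translation":[0,0,-2.2],"delta_rot":[0,0,0]}]' 0.2 25
python3 -m creep '[{"translation":[0,0,0],"delta_rot":[0,0,0]},{"translation":[0,0,0],"delta_rot":[0,0,0]},{"translation":[0,0,0],"delta_rot":[0,0,0]},{"translation":[0,0,0],"delta_rot":[0,0,0]}]' -1
python3 -m creep '[{"translation":[0,0,2.5],"delta_rot":[0,0,0]},{"translation":[0,0,3.2],"delta_rot":[0,0,0]},{"translation":[0,0,3.2],"delta_rot":[0,0,0]},{"translation":[0,0,3.2],"delta_rot":[0,0,0]},{"translation":[0,0,0],"delta_rot":[0,0,0]}]'
python3 - <<'E'
from h import *
plan(500,-274,150,-117.6);plan(467.5,-335.5,150,-117.6);plan(435,-398,150,-117.6)
save("wrist","w5.png")
E
```

```text
time_s: 7.43
ee_pos: [410.9, -1.9, 22.9]
ee_rot: [-74.3, 89.9, -178.4]
force: [-0.2, -0.3, -0.7]
gripper_width: 54.6
time_s: 7.77
ee_pos: [413.7, -1.1, 26.4]
ee_rot: [101.9, 89.8, -2.1]
force: [-0.0, 0.9, -1.1]
gripper_width: 39.8
time_s: 8.18
ee_pos: [416.8, -0.8, 153.0]
ee_rot: [102.4, 89.1, -1.6]
force: [0.3, -0.5, 0.1]
gripper_width: 39.7
t 8.18 pos [416.8  -0.8 153. ] phi -14.0 q [ -2.   8. 116.   0.  55.  12.] w 39.7
delta cm [  8.32 -27.32  -0.3 ] len 28.6 dphi -103.6 rotvec [ 0.015  0.011 -1.808]
t 8.18 pos [416.8  -0.8 153. ] phi -14.0 q [ -2.   8. 116.   0.  55.  12.] w 39.7
delta cm [  5.07 -33.47  -0.3 ] len 33.9 dphi -103.6 rotvec [ 0.015  0.011 -1.808]
t 8.18 pos [416.8  -0.8 153. ] phi -14.0 q [ -2.   8. 116.   0.  55.  12.] w 39.7
delta cm [  1.82 -39.72  -0.3 ] len 39.8 dphi -103.6 rotvec [ 0.015  0.011 -1.808]
```

View pics/w5.png

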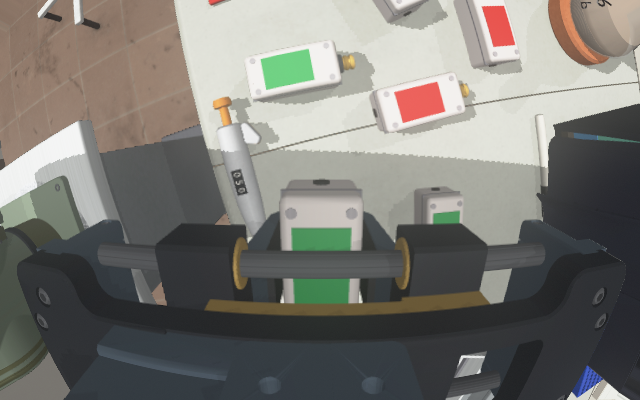

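```bash
python3 -m creep '[{"translation":[0.1,-2.5,0],"delta_rot":[0,0,-0.113]},{"translation":[0.1,-2.5,0],"delta_rot":[0,0,-0.113]},{"translation":[0.1,-2.5,0],"delta_rot":[0,0,-0.113]},{"translation":[0.1,-2.5,0],"delta_rot":[0,0,-0.113]},{"translation":[0.1,-2.5,0],"delta_rot":[0,0,-0.113]}]'
python3 -m creep '[{"translation":[0.1,-2.5,0],"delta_rot":[0,0,-0.113]},{"translation":[0.1,-2.5,0],"delta_rot":[0,0,-0.113]},{"translation":[0.1,-2.5,0],"delta_rot":[0,0,-0.113]},{"translation":[0.1,-2.5,0],"delta_rot":[0,0,-0.113]},{"translation":[0.1,-2.5,0],"delta_rot":[0,0,-0.113]}]'
python3 -m creep '[{"translation":[0.1,-2.5,0],"delta_rot":[0,0,-0.113]},{"translation":[0.1,-2.5,0],"delta_rot":[0,0,-0.113]},{"translation":[0.1,-2.5,0],"delta_rot":[0,0,-0.113]},{"translation":[0.1,-2.5,0],"delta_rot":[0,0,-0.113]},{"translation":[0.1,-2.5,0],"delta_rot":[0,0,-0.113]}]'
python3 -m creep '[{"translation":[0.2,-2,0],"delta_rot":[0,0,-0.113]},{"translation":[0,0,0],"delta_rot":[0,0,0]},{"translation":[0,0,0],"delta_rot":[0,0,0]}]'
python3 - <<'E'
from h import *
plan(435,-398,45,-117.6)
save("wrist","w6.png")
E
```

```text
time_s: 8.65
ee_pos: [416.6, -126.6, 145.6]
ee_rot: [-60.1, 90.0, 163.2]
force: [-0.3, 0.5, -0.5]
gripper_width: 40.0
time_s: 9.07
ee_pos: [421.6, -251.6, 145.5]
ee_rot: [-41.5, 90.0, 149.5]
force: [-0.2, 0.2, -0.5]
gripper_width: 39.8
time_s: 9.48
ee_pos: [426.7, -376.5, 145.3]
ee_rot: [-17.6, 89.9, 140.9]
force: [0.3, 0.8, -1.6]
gripper_width: 39.8
time_s: 9.73
ee_pos: [428.7, -396.0, 145.1]
ee_rot: [-20.2, 89.9, 132.2]
force: [-0.5, -0.2, -1.4]
gripper_width: 39.8
t 9.73 pos [ 428.7 -396.   145.1] phi -117.6 q [-44.  23.  96.   0.  62.  74.] w 39.8
delta cm [  0.63  -0.2  -10.01] len 10.0 dphi -0.0 rotvec [-0.001 -0.001 -0.   ]
```

View pics/w6.png

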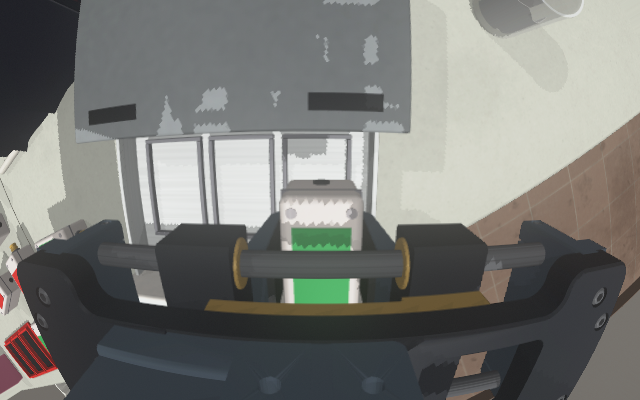

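```bash
python3 - <<'E'
from h import *
r=np.radians(-27.6)
ux=np.array([np.cos(r),np.sin(r)]);uy=np.array([-ux[1],ux[0]])
for k,a,b in ((1,(148,143),(201,138)),(0,(212,138),(272,136)),(-1,(286,137),(349,136))):
    A=onz("wrist",*a,27)[:2];B=onz("wrist",*b,27)[:2]; d=A-B
    print(k,np.linalg.norm(d).round(1),"yaw",np.degrees(np.arctan2(-d[0],d[1])).round(1),"nest",((A+B)/2-46*ux).round(1))
E
```

```text
1 59.3 yaw -26.0 nest [ 502.3 -274.1]
0 56.6 yaw -27.5 nest [ 470.7 -335.5]
-1 55.7 yaw -26.6 nest [ 438.3 -396.1]
```

```bash
python3 -m creep '[{"translation":[0.9,-0.2,0],"delta_rot":[0,0,0]},{"translation":[0,0,-3],"delta_rot":[0,0,0]},{"translation":[0,0,-3],"delta_rot":[0,0,0]},{"translation":[0,0,0],"delta_rot":[0,0,0]},{"translation":[0,0,0],"delta_rot":[0,0,0]}]'
python3 -m creep '[{"translation":[0,0,-2],"delta_rot":[0,0,0]},{"translation":[0,0,-1],"delta_rot":[0,0,0]},{"translation":[0,0,-0.6],"delta_rot":[0,0,0]},{"translation":[0,0,0],"delta_rot":[0,0,0]},{"translation":[0,0,0],"delta_rot":[0,0,0]}]'
python3 - <<'E'
from h import *
plan(438,-398,45,-117.6)
save("side","s1.png",(250,120,420,240),4)
save("wrist","w7.png")
E
```

```text
time_s: 10.2
ee_pos: [438.1, -396.1, 85.0]
ee_rot: [-17.0, 89.8, 135.5]
force: [-0.0, -0.6, -0.6]
gripper_width: 39.8
time_s: 10.62
ee_pos: [438.8, -397.9, 50.7]
ee_rot: [160.3, 89.9, -47.2]
force: [0.3, -0.5, -0.4]
gripper_width: 39.9
t 10.62 pos [ 438.8 -397.9   50.7] phi -117.6 q [-43.  29. 101.  -0.  50.  74.] w 39.9
delta cm [-0.08 -0.01 -0.57] len 0.6 dphi -0.0 rotvec [ 0.001  0.001 -0.001]
```

View pics/w7.png

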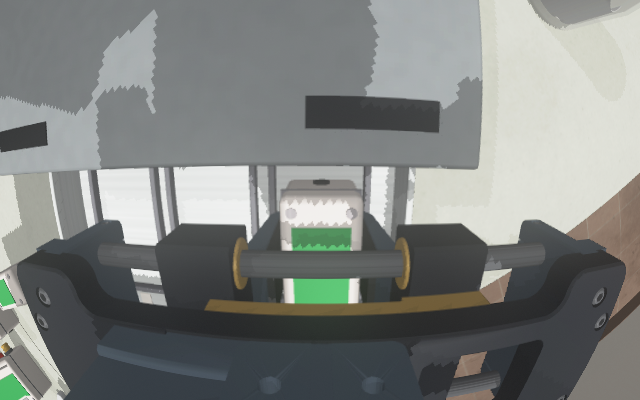

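```bash
python3 -m creep '[{"translation":[0,0,-0.4],"delta_rot":[0,0,0]},{"translation":[0,0,-0.3],"delta_rot":[0,0,0]},{"translation":[0,0,0],"delta_rot":[0,0,0]},{"translation":[0,0,0],"delta_rot":[0,0,0]}]'
python3 -m creep '[{"translation":[0,0,0],"delta_rot":[0,0,0]},{"translation":[0,0,0],"delta_rot":[0,0,0]},{"translation":[0,0,0],"delta_rot":[0,0,0]}]' 0.19
python3 -m creep '[{"translation":[0,0,2.5],"delta_rot":[0,0,0]},{"translation":[0,0,3],"delta_rot":[0,0,0]},{"translation":[0,0,3],"delta_rot":[0,0,0]},{"translation":[0,0,2],"delta_rot":[0,0,0]},{"translation":[0,0,0],"delta_rot":[0,0,0]}]'
python3 - <<'E'
from h import *
save("wrist","w8.png")
tags("wrist",65,150); plan(528,-62,160,-12)
E
```

```text
time_s: 11.05
ee_pos: [439.5, -398.5, 44.5]
ee_rot: [168.5, 89.8, -39.1]
force: [-0.3, 1.0, 6.4]
gripper_width: 39.9
time_s: 11.3
ee_pos: [438.2, -397.6, 42.8]
ee_rot: [3.0, 90.0, 155.5]
force: [0.1, 0.6, 0.2]
gripper_width: 53.8
time_s: 11.72
ee_pos: [440.4, -399.5, 152.7]
ee_rot: [163.7, 89.5, -43.8]
force: [0.8, -0.5, -0.4]
gripper_width: 54.5
green px [321. 208.] at [ 439.4 -398.3] noz None axis 153.3 size 41.0 26.0
red px [ 33. 356.] at [427.4 168.9] noz None axis 90.7 size 186.0 88.0
t 11.82 pos [ 438.4 -397.7  148.3] phi -117.6 q [-43.  23.  94.  -0.  63.  74.] w 54.4
delta cm [ 8.96 33.57  1.17] len 34.8 dphi 105.6 rotvec [-0.000e+00  1.000e-03  1.843e+00]
```

View pics/w8.png

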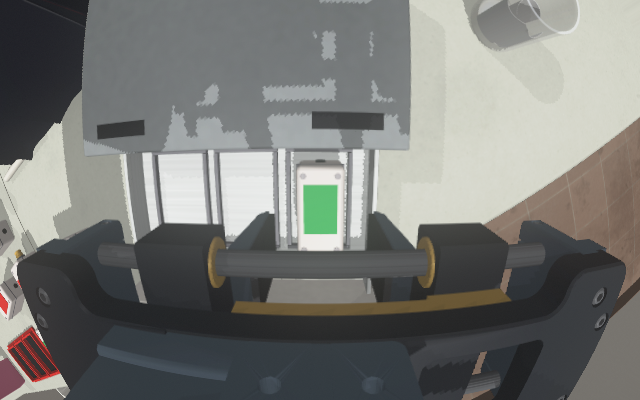

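```bash
python3 -m creep '[{"translation":[0.4,2.1,0.4],"delta_rot":[0,0,0.117]},{"translation":[0.4,2.1,0.4],"delta_rot":[0,0,0.117]},{"translation":[0.4,2.1,0.4],"delta_rot":[0,0,0.117]},{"translation":[0.4,2.1,0],"delta_rot":[0,0,0.117]},{"translation":[0.4,2.1,0],"delta_rot":[0,0,0.117]}]' 0.25
python3 -m creep '[{"translation":[0.6,2.1,0],"delta_rot":[0,0,0.117]},{"translation":[0.6,2.1,0],"delta_rot":[0,0,0.117]},{"translation":[0.6,2.1,0],"delta_rot":[0,0,0.117]},{"translation":[0.6,2.1,0],"delta_rot":[0,0,0.117]},{"translation":[0.6,2.1,0],"delta_rot":[0,0,0.117]}]'
python3 -m creep '[{"translation":[0.6,2.1,0],"delta_rot":[0,0,0.117]},{"translation":[0.6,2.1,0],"delta_rot":[0,0,0.117]},{"translation":[0.6,2.1,0],"delta_rot":[0,0,0.117]},{"translation":[0.6,2.1,0],"delta_rot":[0,0,0.117]},{"translation":[0.6,2.1,0],"delta_rot":[0,0,0.117]}]'
python3 -m creep '[{"translation":[0.8,2,0],"delta_rot":[0,0,0.117]},{"translation":[0,0,0],"delta_rot":[0,0,0]},{"translation":[0,0,0],"delta_rot":[0,0,0]}]'
python3 - <<'E'
from h import *
tags("wrist",46,150); tags(); plan(527.7,-62.2,24,-10.4); save("wrist","w9.png")
E
```

```text
time_s: 12.23
ee_pos: [457.5, -291.1, 158.1]
ee_rot: [-39.6, 89.8, 146.7]
force: [-0.3, -0.6, 0.3]
gripper_width: 56.8
time_s: 12.65
ee_pos: [487.4, -186.2, 157.9]
ee_rot: [-60.8, 89.8, 159.0]
force: [0.8, 0.8, -0.1]
gripper_width: 56.8
time_s: 13.07
ee_pos: [517.3, -81.4, 157.9]
ee_rot: [-82.8, 89.8, 170.5]
force: [0.1, -0.7, 0.5]
gripper_width: 57.1
time_s: 13.32
ee_pos: [525.5, -62.0, 158.2]
ee_rot: [-81.4, 89.8, 178.3]
force: [-0.7, -0.1, -0.4]
gripper_width: 57.0
green px [175.  35.] at [419.4 116.2] noz [-4.1 54.5] axis 175.5 size 46.0 28.0
green px [324. 198.] at [528.4 -61.9] noz [-99.5  54.7] axis 80.5 size 41.0 26.0
red px [294.  59.] at [524.6  63.5] noz [ 2.8 54.3] axis 3.2 size 41.0 27.0
green px [303. 241.] at [418.8 116.6] noz [-3.2 53.8] axis 179.3 size 35.0 22.0
red px [300. 177.] at [626.9 126.6] noz [90.2 52.6] axis 89.1 size 35.0 23.0
red px [280. 206.] at [534.3 189.3] noz [109.   54.2] axis 107.6 size 38.0 24.0
red px [320. 208.] at [522.9  63.9] noz [ 2.8 55.2] axis 179.2 size 35.0 22.0
t 13.42 pos [525.5 -63.2 158.8] phi -10.4 q [ -8.  17. 102.  -0.  61.   2.] w 57.0
delta cm [  0.22   0.1  -13.48] len 13.5 dphi 0.0 rotvec [ 0.    -0.003  0.   ]
```

View pics/w9.png

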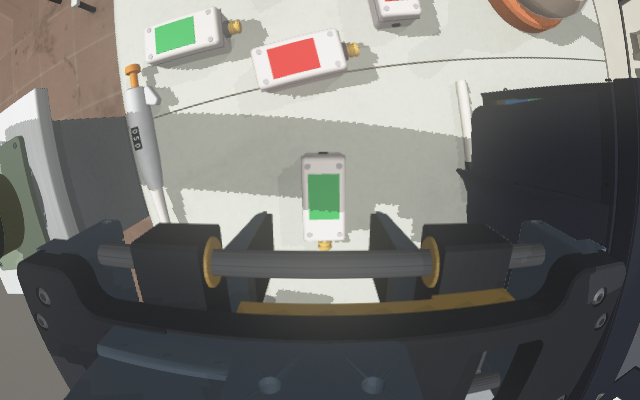

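```bash
python3 -m creep '[{"translation":[0.25,0.1,-3],"delta_rot":[0,0,0]},{"translation":[0,0,-3],"delta_rot":[0,0,0]},{"translation":[0,0,-3],"delta_rot":[0,0,0]},{"translation":[0,0,-3],"delta_rot":[0,0,0]},{"translation":[0,0,-1.4],"delta_rot":[0,0,0]}]' 0.2 25
python3 -m creep '[{"translation":[0,0,0],"delta_rot":[0,0,0]},{"translation":[0,0,0],"delta_rot":[0,0,0]},{"translation":[0,0,0],"delta_rot":[0,0,0]},{"translation":[0,0,0],"delta_rot":[0,0,0]}]' -1
python3 -m creep '[{"translation":[0,0,2.5],"delta_rot":[0,0,0]},{"translation":[0,0,3.2],"delta_rot":[0,0,0]},{"translation":[0,0,3.2],"delta_rot":[0,0,0]},{"translation":[0,0,3.2],"delta_rot":[0,0,0]},{"translation":[0,0,0],"delta_rot":[0,0,0]}]'
python3 - <<'E'
from h import *
plan(469,-335.5,150,-117.6)
E
```

```text
time_s: 13.88
ee_pos: [526.2, -62.5, 22.6]
ee_rot: [-85.5, 89.7, 174.0]
force: [-0.2, -0.3, 0.0]
gripper_width: 54.9
time_s: 14.22
ee_pos: [529.8, -62.1, 27.3]
ee_rot: [92.2, 89.8, -8.2]
force: [1.1, -0.7, -0.7]
gripper_width: 39.8
time_s: 14.63
ee_pos: [533.2, -62.3, 154.7]
ee_rot: [92.6, 89.1, -7.7]
force: [0.9, -0.2, -0.8]
gripper_width: 39.7
t 14.63 pos [533.2 -62.3 154.7] phi -10.3 q [ -8.  18. 102.   0.  60.   2.] w 39.7
delta cm [ -6.42 -27.32  -0.47] len 28.1 dphi -107.3 rotvec [ 0.016  0.009 -1.872]
```

```bash
python3 -m creep '[{"translation":[-0.4,-1.7,0],"delta_rot":[0,0,-0.117]},{"translation":[-0.4,-1.7,0],"delta_rot":[0,0,-0.117]},{"translation":[-0.4,-1.7,0],"delta_rot":[0,0,-0.117]},{"translation":[-0.4,-1.7,0],"delta_rot":[0,0,-0.117]},{"translation":[-0.4,-1.7,0],"delta_rot":[0,0,-0.117]}]'
python3 -m creep '[{"translation":[-0.4,-1.7,0],"delta_rot":[0,0,-0.117]},{"translation":[-0.4,-1.7,0],"delta_rot":[0,0,-0.117]},{"translation":[-0.4,-1.7,0],"delta_rot":[0,0,-0.117]},{"translation":[-0.4,-1.7,0],"delta_rot":[0,0,-0.117]},{"translation":[-0.4,-1.7,0],"delta_rot":[0,0,-0.117]}]'
python3 -m creep '[{"translation":[-0.4,-1.7,0],"delta_rot":[0,0,-0.117]},{"translation":[-0.4,-1.7,0],"delta_rot":[0,0,-0.117]},{"translation":[-0.4,-1.7,0],"delta_rot":[0,0,-0.117]},{"translation":[-0.4,-1.7,0],"delta_rot":[0,0,-0.117]},{"translation":[-0.4,-1.7,0],"delta_rot":[0,0,-0.117]}]'
python3 -m creep '[{"translation":[0,-1.7,0],"delta_rot":[0,0,-0.117]},{"translation":[0,0,0],"delta_rot":[0,0,0]},{"translation":[0,0,0],"delta_rot":[0,0,0]}]'
python3 - <<'E'
from h import *
plan(469,-335.5,45,-117.6); save("wrist","w10.png")
E
```

```text
time_s: 15.05
ee_pos: [508.5, -147.4, 147.5]
ee_rot: [112.4, 89.9, -21.8]
force: [-0.6, -0.3, -1.4]
gripper_width: 39.7
time_s: 15.47
ee_pos: [488.5, -232.5, 147.4]
ee_rot: [135.5, 89.9, -32.2]
force: [-0.1, -0.8, -1.7]
gripper_width: 39.9
time_s: 15.88
ee_pos: [468.5, -317.5, 147.4]
ee_rot: [160.0, 89.9, -41.2]
force: [0.2, 0.9, -1.4]
gripper_width: 40.0
time_s: 16.13
ee_pos: [468.6, -334.1, 147.2]
ee_rot: [-154.8, 90.0, -2.4]
force: [0.6, 0.3, -1.2]
gripper_width: 40.3
t 16.13 pos [ 468.6 -334.1  147.2] phi -117.6 q [-37.  22.  97.   0.  62.  81.] w 40.3
delta cm [  0.04  -0.14 -10.22] len 10.2 dphi -0.0 rotvec [ 0.     0.    -0.001]
```

View pics/w10.png

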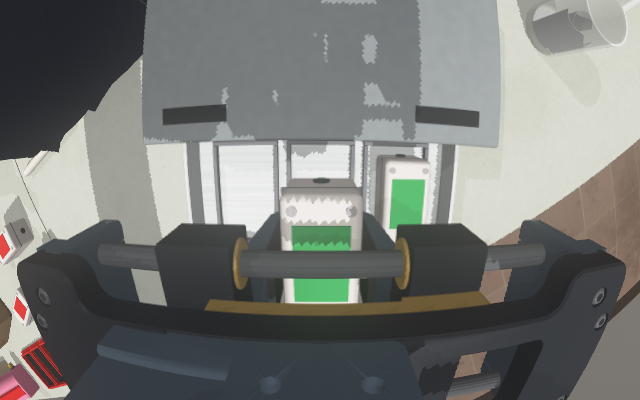

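```bash
python3 -m creep '[{"translation":[0.1,-0.15,-2],"delta_rot":[0,0,0]},{"translation":[0,0,-3],"delta_rot":[0,0,0]},{"translation":[0,0,-2],"delta_rot":[0,0,0]},{"translation":[0,0,-1.5],"delta_rot":[0,0,0]},{"translation":[0,0,0],"delta_rot":[0,0,0]}]'
python3 -m creep '[{"translation":[0,0,-0.8],"delta_rot":[0,0,0]},{"translation":[0,0,-0.6],"delta_rot":[0,0,0]},{"translation":[0,0,-0.3],"delta_rot":[0,0,0]},{"translation":[0,0,0],"delta_rot":[0,0,0]},{"translation":[0,0,0],"delta_rot":[0,0,0]}]'
```

```text
time_s: 16.6
ee_pos: [467.9, -332.5, 58.9]
ee_rot: [-10.4, 89.6, 142.2]
force: [-0.3, -0.7, -1.1]
gripper_width: 40.2
time_s: 17.02
ee_pos: [470.3, -335.3, 45.6]
ee_rot: [166.5, 89.9, -41.1]
force: [-0.5, 0.1, -1.5]
gripper_width: 40.0
```

```bash
python3 -m creep '[{"translation":[0,0,-0.3],"delta_rot":[0,0,0]},{"translation":[0,0,0],"delta_rot":[0,0,0]},{"translation":[0,0,0],"delta_rot":[0,0,0]}]'
python3 -m creep '[{"translation":[0,0,0],"delta_rot":[0,0,0]},{"translation":[0,0,0],"delta_rot":[0,0,0]},{"translation":[0,0,0],"delta_rot":[0,0,0]}]' 0.19
python3 -m creep '[{"translation":[0,0,2.5],"delta_rot":[0,0,0]},{"translation":[0,0,3],"delta_rot":[0,0,0]},{"translation":[0,0,3],"delta_rot":[0,0,0]},{"translation":[0,0,2.5],"delta_rot":[0,0,0]},{"translation":[0,0,0],"delta_rot":[0,0,0]}]'
python3 - <<'E'
from h import *
save("wrist","w11.png")
tags("wrist",65,150); tags();plan(419,116.5,160,-93.5)
E
```

```text
time_s: 17.27
ee_pos: [472.3, -336.4, 45.3]
ee_rot: [176.1, 89.6, -31.5]
force: [0.2, 1.5, 12.5]
gripper_width: 40.2
time_s: 17.52
ee_pos: [469.8, -335.2, 42.1]
ee_rot: [123.8, 90.0, -83.8]
force: [0.7, 0.9, 1.0]
gripper_width: 53.5
time_s: 17.93
ee_pos: [472.3, -337.1, 157.2]
ee_rot: [170.2, 89.4, -37.4]
force: [-0.2, -1.0, 0.8]
gripper_width: 54.5
green px [321. 204.] at [ 472.7 -336.5] noz None axis 151.7 size 40.0 26.0
green px [404. 202.] at [ 441.9 -399.4] noz None axis 152.2 size 41.0 27.0
red px [  6. 247.] at [620.   89.6] noz None axis 77.5 size 39.0 30.0
red px [ 43. 364.] at [436.9 225.7] noz None axis 90.6 size 129.0 100.0
red px [ 12. 392.] at [391.3 564.2] noz None axis 94.3 size 316.0 47.0
green px [303. 241.] at [418.8 116.6] noz [-2.9 53.5] axis 179.3 size 35.0 22.0
red px [300. 177.] at [626.9 126.6] noz [90.2 52.6] axis 89.1 size 35.0 23.0
red px [280. 206.] at [534.3 189.3] noz [109.   54.2] axis 107.6 size 38.0 24.0
red px [320. 208.] at [522.9  63.9] noz [ 2.8 55.2] axis 179.2 size 35.0 22.0
t 18.08 pos [ 469.3 -334.8  151.3] phi -117.6 q [-37.  22.  96.  -0.  62.  81.] w 54.7
delta cm [-5.03 45.13  0.87] len 45.4 dphi 24.1 rotvec [-0.    -0.001  0.42 ]
```

View pics/w11.png

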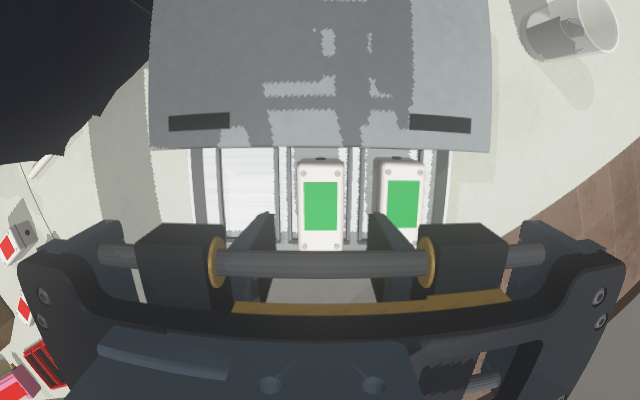

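```bash
python3 -m creep '[{"translation":[-0.2,3.7,0.5],"delta_rot":[0,0,0.035]},{"translation":[-0.2,3.7,0.5],"delta_rot":[0,0,0.035]},{"translation":[-0.2,3.7,0],"delta_rot":[0,0,0.035]},{"translation":[-0.4,3.7,0],"delta_rot":[0,0,0.035]},{"translation":[-0.4,3.7,0],"delta_rot":[0,0,0.035]}]' 0.25
python3 -m creep '[{"translation":[-0.6,3.8,0],"delta_rot":[0,0,0.035]},{"translation":[-0.6,3.8,0],"delta_rot":[0,0,0.035]},{"translation":[-0.6,3.8,0],"delta_rot":[0,0,0.035]},{"translation":[-0.6,3.8,0],"delta_rot":[0,0,0.035]},{"translation":[-0.6,3.8,0],"delta_rot":[0,0,0.035]}]'
python3 -m creep '[{"translation":[-0.5,3.8,0],"delta_rot":[0,0,0.035]},{"translation":[-0.2,3.8,0],"delta_rot":[0,0,0.035]},{"translation":[0,0,0],"delta_rot":[0,0,0]},{"translation":[0,0,0],"delta_rot":[0,0,0]}]'
python3 - <<'E'
from h import *
tags("wrist",46,150); plan(419,116.5,24,-93.5); save("wrist","w12.png")
E
```

```text
time_s: 18.5
ee_pos: [454.4, -148.3, 160.2]
ee_rot: [-2.5, 89.8, 160.0]
force: [0.2, 1.5, 0.1]
gripper_width: 56.9
time_s: 18.92
ee_pos: [424.0, 41.4, 160.4]
ee_rot: [12.8, 89.8, -174.6]
force: [1.0, -0.4, 0.5]
gripper_width: 57.1
time_s: 19.25
ee_pos: [417.6, 117.1, 160.5]
ee_rot: [23.7, 89.8, -159.6]
force: [0.3, -0.1, -0.4]
gripper_width: 57.2
green px [322. 196.] at [419.3 116.4] noz [-2.9 54.1] axis 177.5 size 39.0 26.0
red px [232.  74.] at [534.6 188.6] noz [108.2  54.8] axis 105.8 size 42.0 27.0
red px [374.  74.] at [525.9  65.1] noz [ 2.7 52.8] axis 2.5 size 41.0 27.0
red px [161. 191.] at [432.9 274.6] noz None axis 91.8 size 184.0 95.0
red px [ 28. 233.] at [390.4 526.9] noz [-6.  54.9] axis 1.7 size 42.0 28.0
t 19.3 pos [417.9 115.9 160.7] phi -93.4 q [ 14.   9. 113.  -0.  58. 107.] w 56.6
delta cm [  0.11   0.06 -13.67] len 13.7 dphi -0.1 rotvec [ 0.001 -0.003 -0.002]
```

View pics/w12.png

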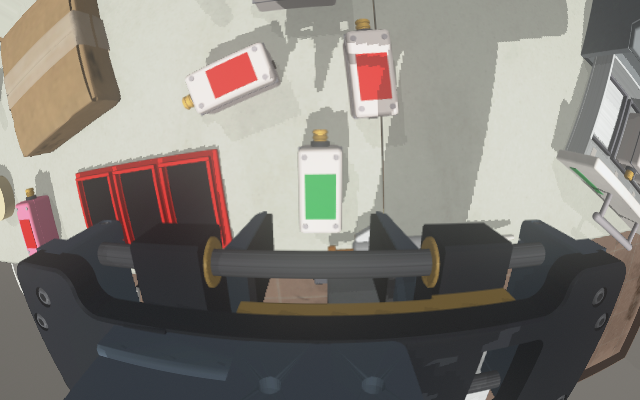

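```bash
python3 -m creep '[{"translation":[0.1,0.05,-3],"delta_rot":[0,0,0]},{"translation":[0,0,-3],"delta_rot":[0,0,0]},{"translation":[0,0,-3],"delta_rot":[0,0,0]},{"translation":[0,0,-3],"delta_rot":[0,0,0]},{"translation":[0,0,-1.6],"delta_rot":[0,0,0]}]' 0.2 25
python3 -m creep '[{"translation":[0,0,0],"delta_rot":[0,0,0]},{"translation":[0,0,0],"delta_rot":[0,0,0]},{"translation":[0,0,0],"delta_rot":[0,0,0]},{"translation":[0,0,0],"delta_rot":[0,0,0]}]' -1
python3 -m creep '[{"translation":[0,0,2.5],"delta_rot":[0,0,0]},{"translation":[0,0,3.2],"delta_rot":[0,0,0]},{"translation":[0,0,3.2],"delta_rot":[0,0,0]},{"translation":[0,0,3.2],"delta_rot":[0,0,0]},{"translation":[0,0,0],"delta_rot":[0,0,0]}]'
python3 -m creep '[{"translation":[0.2,-1.5,0],"delta_rot":[0,0,0.118]},{"translation":[0.2,-1.5,0],"delta_rot":[0,0,0.118]},{"translation":[0.2,-1.5,0],"delta_rot":[0,0,0.118]},{"translation":[0.2,-1.5,0],"delta_rot":[0,0,0.118]},{"translation":[0.2,-1.5,0],"delta_rot":[0,0,0.118]}]'
python3 - <<'E'
from h import *
plan(501,-274,150,62.4)
E
```

```text
time_s: 19.77
ee_pos: [417.9, 113.9, 23.0]
ee_rot: [21.0, 89.7, -162.7]
force: [0.5, 0.3, -0.3]
gripper_width: 54.5
time_s: 20.1
ee_pos: [420.9, 116.0, 27.1]
ee_rot: [-165.4, 89.9, 11.1]
force: [0.4, -0.4, -2.2]
gripper_width: 40.0
time_s: 20.52
ee_pos: [424.1, 117.3, 153.9]
ee_rot: [-163.0, 89.1, 13.5]
force: [1.7, 0.4, -0.7]
gripper_width: 40.2
time_s: 20.93
ee_pos: [429.8, 40.6, 147.5]
ee_rot: [146.6, 89.9, -2.7]
force: [1.3, 0.3, -1.2]
gripper_width: 39.8
t 20.93 pos [429.8  40.6 147.5] phi -59.4 q [  4.  10. 114.  -0.  56.  63.] w 39.8
delta cm [  7.12 -31.46   0.25] len 32.3 dphi 121.8 rotvec [-2.000e-03  1.000e-03  2.125e+00]
```

```bash
python3 -m creep '[{"translation":[0.4,-1.75,0],"delta_rot":[0,0,0.118]},{"translation":[0.4,-1.75,0],"delta_rot":[0,0,0.118]},{"translation":[0.4,-1.75,0],"delta_rot":[0,0,0.118]},{"translation":[0.4,-1.75,0],"delta_rot":[0,0,0.118]},{"translation":[0.4,-1.75,0],"delta_rot":[0,0,0.118]}]'
python3 -m creep '[{"translation":[0.4,-1.75,0],"delta_rot":[0,0,0.118]},{"translation":[0.4,-1.75,0],"delta_rot":[0,0,0.118]},{"translation":[0.4,-1.75,0],"delta_rot":[0,0,0.118]},{"translation":[0.4,-1.75,0],"delta_rot":[0,0,0.118]},{"translation":[0.4,-1.75,0],"delta_rot":[0,0,0.118]}]'
python3 -m creep '[{"translation":[0.4,-1.75,0],"delta_rot":[0,0,0.118]},{"translation":[0.4,-1.75,0],"delta_rot":[0,0,0.118]},{"translation":[0.4,-1.75,0],"delta_rot":[0,0,0.118]},{"translation":[0.4,-1.75,0],"delta_rot":[0,0,0.118]},{"translation":[0.4,-1.75,0],"delta_rot":[0,0,0.118]}]'
python3 -m creep '[{"translation":[0.4,-1.75,0],"delta_rot":[0,0,0.118]},{"translation":[0.4,-1.75,0],"delta_rot":[0,0,0.118]},{"translation":[0.4,-1.75,0],"delta_rot":[0,0,0.118]},{"translation":[0,0,0],"delta_rot":[0,0,0]},{"translation":[0,0,0],"delta_rot":[0,0,0]}]'
python3 - <<'E'
from h import *
plan(501,-274,45,62.4); save("wrist","w13.png")
E
```

```text
time_s: 21.35
ee_pos: [449.9, -47.1, 147.5]
ee_rot: [103.9, 89.9, -11.7]
force: [-0.8, 0.1, -0.7]
gripper_width: 40.0
time_s: 21.77
ee_pos: [469.9, -134.6, 147.5]
ee_rot: [64.7, 89.9, -17.0]
force: [-0.0, -0.1, -1.1]
gripper_width: 39.7
time_s: 22.18
ee_pos: [489.8, -222.1, 147.5]
ee_rot: [25.0, 89.9, -22.9]
force: [-0.1, -0.1, -0.8]
gripper_width: 39.9
time_s: 22.6
ee_pos: [501.6, -274.1, 147.1]
ee_rot: [75.0, 90.0, 46.8]
force: [-0.0, 0.3, -0.0]
gripper_width: 39.9
t 22.6 pos [ 501.6 -274.1  147.1] phi 61.8 q [-30.  22.  97.   0.  61. -92.] w 39.9
delta cm [-6.000e-02  1.000e-02 -1.021e+01] len 10.2 dphi 0.6 rotvec [-0.    0.    0.01]
```

View pics/w13.png

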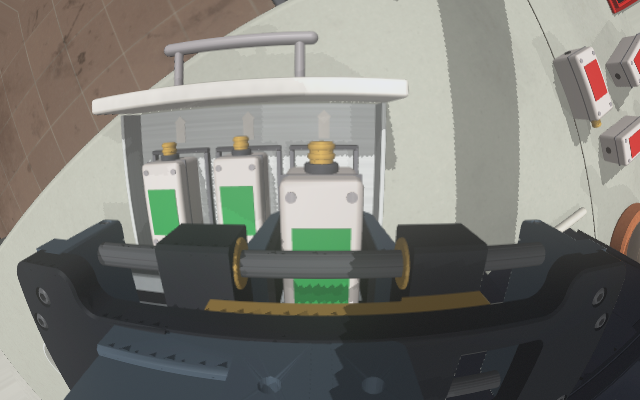

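```bash
python3 - <<'E'
from h import *
r=np.radians(-27.6)
ux=np.array([np.cos(r),np.sin(r)])
A=onz("wrist",292,147,27)[:2];B=onz("wrist",357,147,27)[:2];print(np.linalg.norm(A-B),(A+B)/2+46*ux)
E
python3 -m creep '[{"translation":[0.05,0.1,-2],"delta_rot":[0,0,0.01]},{"translation":[0,0,-3],"delta_rot":[0,0,0]},{"translation":[0,0,-2],"delta_rot":[0,0,0]},{"translation":[0,0,-1.5],"delta_rot":[0,0,0]},{"translation":[0,0,0],"delta_rot":[0,0,0]}]'
python3 -m creep '[{"translation":[0,0,-0.8],"delta_rot":[0,0,0]},{"translation":[0,0,-0.6],"delta_rot":[0,0,0]},{"translation":[0,0,-0.5],"delta_rot":[0,0,0]},{"translation":[0,0,0],"delta_rot":[0,0,0]},{"translation":[0,0,0],"delta_rot":[0,0,0]}]'
```

```text
58.12810350352578 [ 504.14124231 -270.19196339]
time_s: 23.07
ee_pos: [499.9, -270.3, 59.1]
ee_rot: [175.1, 89.6, 147.6]
force: [-0.8, 0.9, -0.8]
gripper_width: 39.7
time_s: 23.48
ee_pos: [504.1, -273.3, 44.7]
ee_rot: [3.6, 89.7, -23.9]
force: [2.4, -0.6, 5.0]
gripper_width: 39.7
```

```bash

python3 -m creep '[{"translation":[0,0,0],"delta_rot":[0,0,0]},{"translation":[0,0,0],"delta_rot":[0,0,0]},{"translation":[0,0,0],"delta_rot":[0,0,0]}]' 0.19
python3 -m creep '[{"translation":[0,0,2.5],"delta_rot":[0,0,0]},{"translation":[0,0,3],"delta_rot":[0,0,0]},{"translation":[0,0,3],"delta_rot":[0,0,0]},{"translation":[0,0,2.5],"delta_rot":[0,0,0]},{"translation":[0,0,0],"delta_rot":[0,0,0]}]'
python3 - <<'E'
from h import *
save("wrist","w14.png")
tags("wrist",65,150); plan(342,-272,160,-27.6)
E
```

```text
time_s: 23.73
ee_pos: [502.1, -272.5, 42.9]
ee_rot: [175.4, 90.0, 148.0]
force: [-0.1, -0.9, -0.1]
gripper_width: 53.6
time_s: 24.15
ee_pos: [504.9, -274.2, 158.2]
ee_rot: [-2.3, 89.4, -29.7]
force: [0.5, -0.6, -0.2]
gripper_width: 54.3
green px [238. 205.] at [ 472.3 -336. ] noz [151.3  53.3] axis 152.0 size 40.0 27.0
green px [321. 206.] at [ 505.6 -273.6] noz [152.8  54. ] axis 153.4 size 41.0 26.0
green px [166. 204.] at [ 439.9 -397.6] noz [150.5  51.7] axis 153.7 size 38.0 27.0
red px [621.   6.] at [453.4 164.7] noz None axis 82.6 size 97.0 26.0
red px [636.  64.] at [526.6 152.8] noz None axis 145.5 size 43.0 26.0
red px [591.  81.] at [517.7  41.7] noz [ 0.7 51.5] axis 4.8 size 42.0 26.0
red px [632. 143.] at [613.6  98.8] noz None axis 73.6 size 40.0 37.0
t 24.25 pos [ 502.5 -272.7  153.6] phi 62.6 q [-30.  21.  97.   0.  62. -92.] w 54.0
delta cm [-16.05   0.07   0.64] len 16.1 dphi -90.2 rotvec [ 1.000e-03  1.000e-03 -1.574e+00]
```

View pics/w14.png

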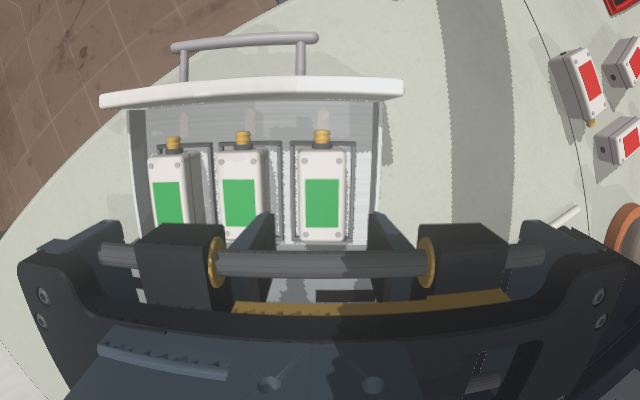

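```bash

python3 -m creep '[{"translation":[-3.3,0.35,0],"delta_rot":[0,0,0]},{"translation":[-3.3,0.35,0],"delta_rot":[0,0,0]},{"translation":[-3.3,0.35,0],"delta_rot":[0,0,0]},{"translation":[-3.3,0.35,0],"delta_rot":[0,0,0]},{"translation":[-3.3,0.35,0],"delta_rot":[0,0,0]}]' -1
python3 -m creep '[{"translation":[-3.3,0.35,0],"delta_rot":[0,0,0]},{"translation":[0,0,-3],"delta_rot":[0,0,0]},{"translation":[0,0,0],"delta_rot":[0,0,0]},{"translation":[0,0,0],"delta_rot":[0,0,0]}]'
python3 - <<'E'
from h import *
save("wrist","w15.png");plan(305,-252,56,62.4)
E
```

```text
time_s: 24.67
ee_pos: [334.8, -253.8, 151.0]
ee_rot: [169.3, 89.7, 141.9]
force: [-0.4, -0.2, -0.7]
gripper_width: 23.7
time_s: 25.0
ee_pos: [303.1, -250.6, 121.5]
ee_rot: [163.9, 89.7, 136.4]
force: [0.1, -0.4, -0.2]
gripper_width: 0.3
t 25.05 pos [ 304.4 -251.5  122.5] phi 62.6 q [ -41.    8.  120.    0.   51. -104.] w 0.4
delta cm [ 0.06 -0.05 -6.65] len 6.6 dphi -0.2 rotvec [-0.002 -0.002 -0.003]
```

View pics/w15.png

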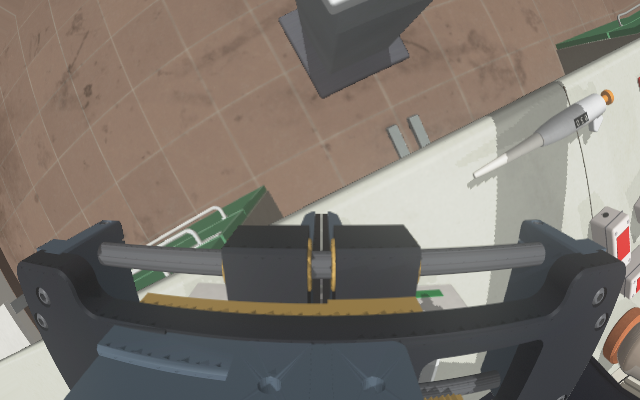

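```bash

python3 -m creep '[{"translation":[0,0,-3.3],"delta_rot":[0,0,0]},{"translation":[0,0,-3.3],"delta_rot":[0,0,0]},{"translation":[0,0,0],"delta_rot":[0,0,0]},{"translation":[0,0,0],"delta_rot":[0,0,0]}]'
python3 -m creep '[{"translation":[0.89,-0.46,0],"delta_rot":[0,0,0]},{"translation":[0.89,-0.46,0],"delta_rot":[0,0,0]},{"translation":[0.89,-0.46,0],"delta_rot":[0,0,0]},{"translation":[0,0,0],"delta_rot":[0,0,0]}]'
python3 - <<'E'
from h import *
save("top","t7.png",(390,160,550,280),5);plan(305,-252,56,62.4)
E
```

```text
time_s: 25.38
ee_pos: [304.6, -251.4, 56.6]
ee_rot: [164.3, 89.8, 136.9]
force: [-0.4, -0.1, -0.6]
gripper_width: 0.5
time_s: 25.72
ee_pos: [334.5, -267.8, 58.4]
ee_rot: [-11.1, 89.7, -38.5]
force: [1.0, 0.1, -0.0]
gripper_width: 0.5
t 25.77 pos [ 333.3 -266.9   58. ] phi 62.6 q [ -40.   16.  122.    0.   41. -103.] w 0.7
delta cm [-2.83  1.49 -0.2 ] len 3.2 dphi -0.2 rotvec [ 0.002  0.003 -0.003]
```

View pics/t7.png

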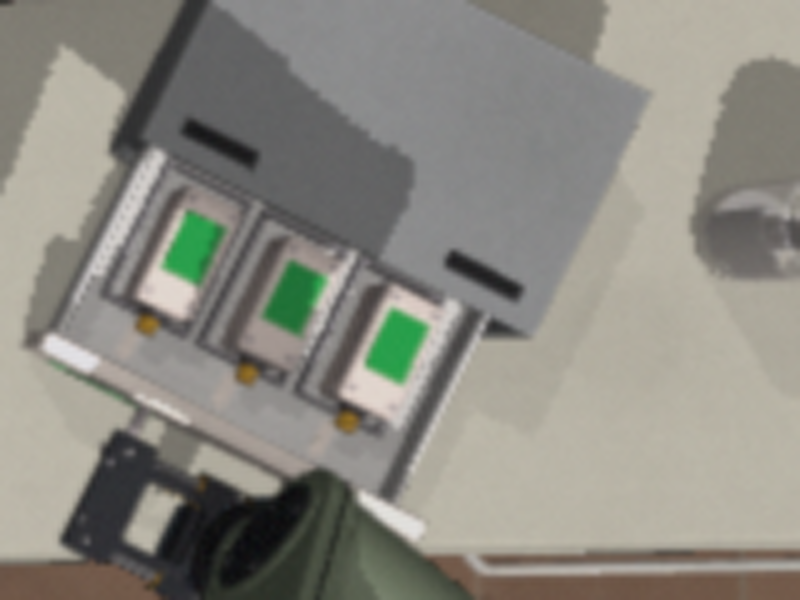

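```bash

python3 -m creep '[{"translation":[0.89,-0.46,0],"delta_rot":[0,0,0]},{"translation":[1.33,-0.69,0],"delta_rot":[0,0,0]},{"translation":[1.33,-0.69,0],"delta_rot":[0,0,0]},{"translation":[1.33,-0.69,0],"delta_rot":[0,0,0]},{"translation":[1.33,-0.69,0],"delta_rot":[0,0,0]}]'
python3 -m creep '[{"translation":[1.33,-0.69,0],"delta_rot":[0,0,0]},{"translation":[1.33,-0.69,0],"delta_rot":[0,0,0]},{"translation":[0.89,-0.46,0],"delta_rot":[0,0,0]},{"translation":[0.89,-0.46,0],"delta_rot":[0,0,0]},{"translation":[0,0,0],"delta_rot":[0,0,0]}]'
python3 -m creep '[{"translation":[0.45,-0.23,0],"delta_rot":[0,0,0]},{"translation":[0.45,-0.23,0],"delta_rot":[0,0,0]},{"translation":[0,0,0],"delta_rot":[0,0,0]},{"translation":[0,0,0],"delta_rot":[0,0,0]}]'
python3 - <<'E'
from h import *
save("top","t8.png",(390,120,550,260),5);plan(305,-252,56,62.4)
E
```

```text
time_s: 26.18
ee_pos: [393.1, -297.8, 57.0]
ee_rot: [-174.7, 89.9, 157.9]
force: [-3.4, -0.0, 1.2]
gripper_width: 0.5
time_s: 26.6
ee_pos: [439.6, -321.8, 57.1]
ee_rot: [-1.6, 89.8, -29.0]
force: [-0.4, -1.2, 0.4]
gripper_width: 0.7
time_s: 26.93
ee_pos: [446.8, -325.3, 57.1]
ee_rot: [10.0, 90.0, -17.4]
force: [0.2, 0.7, 0.1]
gripper_width: 0.2
t 26.98 pos [ 446.6 -325.2   57. ] phi 62.6 q [ -37.   26.  106.    0.   49. -100.] w 0.5
delta cm [-14.16   7.32  -0.1 ] len 15.9 dphi -0.2 rotvec [ 0.     0.    -0.003]
```

View pics/t8.png

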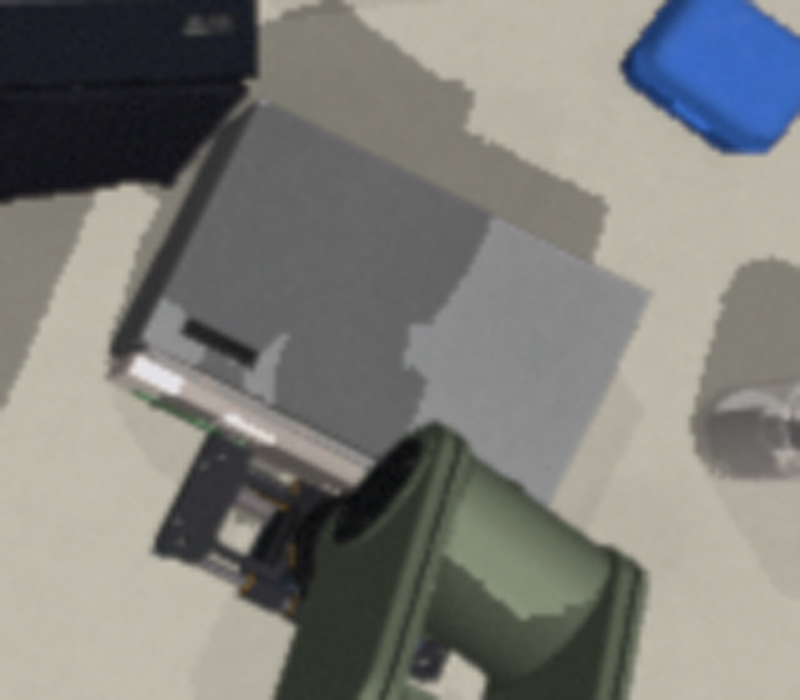

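```bash

python3 -m creep '[{"translation":[0.45,-0.23,0],"delta_rot":[0,0,0]},{"translation":[0.45,-0.23,0],"delta_rot":[0,0,0]},{"translation":[0,0,0],"delta_rot":[0,0,0]},{"translation":[0,0,0],"delta_rot":[0,0,0]}]'
python3 -m creep '[{"translation":[0.45,-0.23,0],"delta_rot":[0,0,0]},{"translation":[0,0,0],"delta_rot":[0,0,0]},{"translation":[0,0,0],"delta_rot":[0,0,0]}]'
```

```text
time_s: 27.32
ee_pos: [453.4, -328.6, 56.7]
ee_rot: [175.6, 89.6, 148.2]
force: [-6.8, 2.9, 5.2]
gripper_width: 0.5
time_s: 27.57
ee_pos: [453.6, -328.7, 56.6]
ee_rot: [177.0, 89.0, 149.6]
force: [-16.3, 5.9, 13.7]
gripper_width: 0.4
```

```bash

python3 -m creep '[{"translation":[-0.89,0.46,0],"delta_rot":[0,0,0]},{"translation":[-1.33,0.69,0],"delta_rot":[0,0,0]},{"translation":[-1.33,0.69,0],"delta_rot":[0,0,0]},{"translation":[0,0,3],"delta_rot":[0,0,0]},{"translation":[0,0,3.5],"delta_rot":[0,0,0]}]'
python3 -m creep '[{"translation":[0,2,3.5],"delta_rot":[0,0,0.1]},{"translation":[0,3,0],"delta_rot":[0,0,0.1]},{"translation":[0,3.5,0],"delta_rot":[0,0,0.1]},{"translation":[0,3.5,0],"delta_rot":[0,0,0.1]},{"translation":[0,3.5,0],"delta_rot":[0,0,0.1]}]' 0.25
python3 - <<'E'
from h import *
save("top","t9.png",(255,120,535,270),2.8);tags();plan(523,64,160,92.6)
E
```

```text
time_s: 27.98
ee_pos: [422.9, -312.4, 120.5]
ee_rot: [166.0, 89.7, 138.5]
force: [1.9, -0.7, -0.2]
gripper_width: 0.7
time_s: 28.4
ee_pos: [425.2, -157.7, 157.6]
ee_rot: [-14.2, 89.8, -12.8]
force: [1.4, 1.2, -0.1]
gripper_width: 30.9
red px [300. 177.] at [626.9 126.6] noz [90.2 52.6] axis 89.1 size 35.0 23.0
red px [280. 206.] at [534.3 189.3] noz [109.   54.2] axis 107.6 size 38.0 24.0
red px [320. 208.] at [523.1  63.8] noz [ 2.9 55. ] axis 179.2 size 38.0 22.0
t 28.5 pos [ 424.5 -155.1  157.3] phi 91.5 q [ -22.   11.  111.    0.   58. -113.] w 38.9
delta cm [ 9.85 21.91  0.27] len 24.0 dphi 1.1 rotvec [-0.001  0.001  0.018]
```

View pics/t9.png

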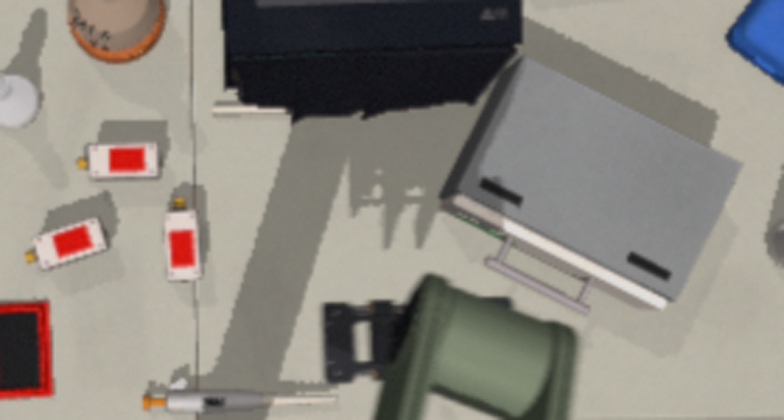

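```bash

python3 -m creep '[{"translation":[1.4,3.1,0],"delta_rot":[0,0,0.004]},{"translation":[1.4,3.1,0],"delta_rot":[0,0,0.004]},{"translation":[1.4,3.1,0],"delta_rot":[0,0,0.004]},{"translation":[1.4,3.1,0],"delta_rot":[0,0,0.004]},{"translation":[1.4,3.1,0],"delta_rot":[0,0,0.004]}]'
python3 -m creep '[{"translation":[1.4,3.1,0],"delta_rot":[0,0,0.004]},{"translation":[1.4,3.1,0],"delta_rot":[0,0,0]},{"translation":[0,0,0],"delta_rot":[0,0,0]},{"translation":[0,0,0],"delta_rot":[0,0,0]}]'
python3 - <<'E'
from h import *
tags("wrist",46,150); tags(); plan(523.5,64,24,92.9); save("wrist","w16.png")
E
```

```text
time_s: 28.92
ee_pos: [496.2, -2.9, 157.3]
ee_rot: [-8.2, 89.9, -6.0]
force: [0.6, -0.1, 0.5]
gripper_width: 56.8
time_s: 29.25
ee_pos: [523.9, 59.0, 156.8]
ee_rot: [-14.4, 89.9, -11.7]
force: [-0.1, -0.1, -0.6]
gripper_width: 56.8
green px [ 55. 200.] at [ 542.1 -260.5] noz None axis 61.5 size 51.0 11.0
red px [535. 103.] at [414.4 269.9] noz None axis 100.1 size 205.0 95.0
red px [326. 198.] at [523.4  63.9] noz [ 3.  55.3] axis 3.7 size 41.0 26.0
red px [456. 212.] at [531.6 189.4] noz [-7.7 59.2] axis 97.3 size 41.0 26.0
red px [370. 295.] at [623.2 113.3] noz None axis 90.7 size 17.0 17.0
red px [300. 177.] at [626.7 126.7] noz [90.  52.5] axis 89.1 size 35.0 26.0
red px [280. 205.] at [534.5 189.1] noz [109.2  54.4] axis 107.6 size 40.0 24.0
t 29.35 pos [522.6  57.4 156.8] phi 92.6 q [  5.  17. 102.  -0.  61. -88.] w 57.3
delta cm [  0.09   0.66 -13.28] len 13.3 dphi 0.3 rotvec [ 0.    -0.     0.006]
```

View pics/w16.png

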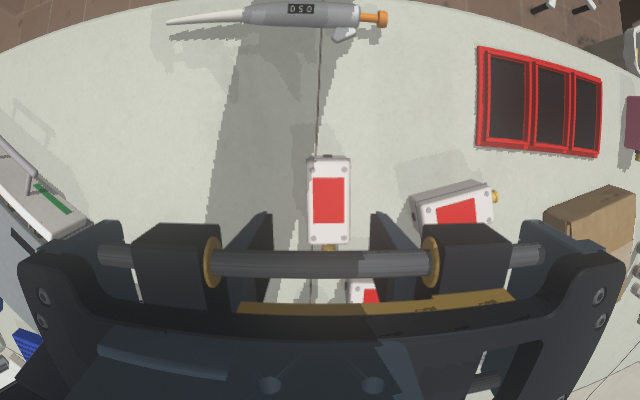

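```bash
python3 -m creep '[{"translation":[0.1,0.65,-2],"delta_rot":[0,0,0.006]},{"translation":[0,0,-3.3],"delta_rot":[0,0,0]},{"translation":[0,0,-3.3],"delta_rot":[0,0,0]},{"translation":[0,0,-3.2],"delta_rot":[0,0,0]},{"translation":[0,0,-1.5],"delta_rot":[0,0,0]}]' 0.2 25
python3 -m creep '[{"translation":[0,0,0],"delta_rot":[0,0,0]},{"translation":[0,0,0],"delta_rot":[0,0,0]},{"translation":[0,0,0],"delta_rot":[0,0,0]},{"translation":[0,0,0],"delta_rot":[0,0,0]}]' -1
python3 -m creep '[{"translation":[0,0,2.5],"delta_rot":[0,0,0]},{"translation":[0,0,3.2],"delta_rot":[0,0,0]},{"translation":[0,0,3.2],"delta_rot":[0,0,0]},{"translation":[0,0,3.2],"delta_rot":[0,0,0]},{"translation":[0,0,0],"delta_rot":[0,0,0]}]'
python3 - <<'E'
from h import *
plan(404,393,150,91.9)
p,d=save("top","t10.png",(200,220,285,270),8)
E
```

```text
time_s: 29.82
ee_pos: [521.0, 62.9, 20.9]
ee_rot: [-175.9, 89.7, -173.1]
force: [-0.2, -0.4, 0.2]
gripper_width: 54.7
time_s: 30.15
ee_pos: [524.8, 64.4, 25.5]
ee_rot: [3.9, 89.8, 6.8]
force: [0.3, -0.2, -1.3]
gripper_width: 40.0
time_s: 30.57
ee_pos: [528.0, 65.1, 152.8]
ee_rot: [3.0, 89.1, 6.0]
force: [0.4, 0.9, -1.4]
gripper_width: 39.8
t 30.57 pos [528.   65.1 152.8] phi 92.9 q [  6.  18. 102.   0.  59. -87.] w 39.8
delta cm [-12.4   32.79  -0.28] len 35.1 dphi -1.0 rotvec [-0.001  0.016 -0.018]
```

View pics/t10.png

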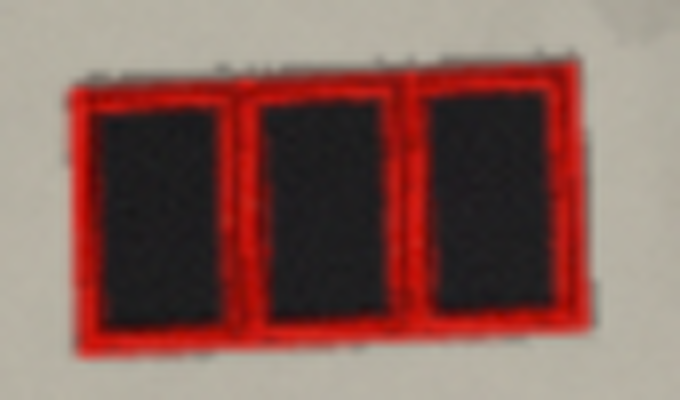

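```bash
python3 - <<'E'
from h import *
N=[onz("top",200+u/8-.44,220+v/8-.44,8)[:2] for u,v in((160,217),(326,209),(490,201))]
for n in N: print(n.round(1))
d=N[0]-N[2]; print(np.linalg.norm(d),"yaw",np.degrees(np.arctan2(-d[0],d[1])))
p,dd=optics.grab_frame("top"); m=masks(p)["red"]
for b in blobs(m,400): print(b[0],b[2],onz("top",*b[2][0],10)[:2])
E
```

```text
[404.1 394.7]
[406.3 326.5]
[408.6 259.2]
135.6103517095354 yaw 1.878047471641792
[241.48805815 245.54101765] ((240.51925659179688, 245.70591735839844), (33.59302520751953, 63.91456604003906), 87.0390625) [406.34512004 325.39732984]
```

```bash
python3 -m creep '[{"translation":[-1.3,3.6,0],"delta_rot":[0,0,-0.002]},{"translation":[-1.3,3.6,0],"delta_rot":[0,0,-0.002]},{"translation":[-1.3,3.6,0],"delta_rot":[0,0,-0.002]},{"translation":[-1.3,3.6,0],"delta_rot":[0,0,-0.002]},{"translation":[-1.3,3.6,0],"delta_rot":[0,0,-0.002]}]'
python3 -m creep '[{"translation":[-1.3,3.7,0],"delta_rot":[0,0,-0.002]},{"translation":[-1.3,3.7,0],"delta_rot":[0,0,-0.002]},{"translation":[-1.3,3.7,0],"delta_rot":[0,0,-0.002]},{"translation":[-1.3,3.7,0],"delta_rot":[0,0,-0.002]},{"translation":[0,0,0],"delta_rot":[0,0,0]}]'
python3 -m creep '[{"translation":[0,0,0],"delta_rot":[0,0,0]},{"translation":[0,0,0],"delta_rot":[0,0,0]}]'
python3 - <<'E'
from h import *
plan(404,394,31,91.9); save("wrist","w17.png")
E
```

```text
time_s: 31.08
ee_pos: [456.8, 245.6, 143.7]
ee_rot: [-156.7, 89.8, -154.4]
force: [0.7, 0.0, -1.3]
gripper_width: 40.3
time_s: 31.5
ee_pos: [403.8, 398.2, 143.6]
ee_rot: [123.6, 89.8, 125.8]
force: [1.2, 0.0, -0.7]
gripper_width: 39.9
time_s: 31.67
ee_pos: [405.9, 391.8, 143.7]
ee_rot: [-129.5, 89.8, -127.5]
force: [-0.3, -0.4, -1.0]
gripper_width: 39.9
t 31.67 pos [405.9 391.8 143.7] phi 91.9 q [ 43.  21.  98.  -0.  61. -49.] w 39.9
delta cm [ -0.19   0.22 -11.27] len 11.3 dphi -0.0 rotvec [ 0.002 -0.002 -0.001]
```

View pics/w17.png

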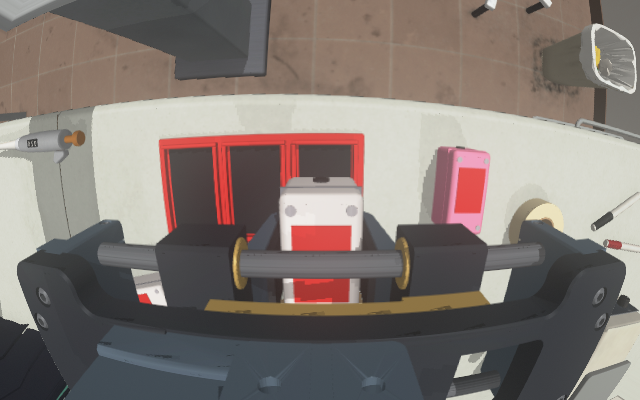

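```bash
python3 -m creep '[{"translation":[-0.2,0.3,-2],"delta_rot":[0,0,0]},{"translation":[0,0,-3],"delta_rot":[0,0,0]},{"translation":[0,0,-3],"delta_rot":[0,0,0]},{"translation":[0,0,-1.5],"delta_rot":[0,0,0]},{"translation":[0,0,0],"delta_rot":[0,0,0]}]'
python3 -m creep '[{"translation":[0,0,-0.8],"delta_rot":[0,0,0]},{"translation":[0,0,-0.6],"delta_rot":[0,0,0]},{"translation":[0,0,-0.3],"delta_rot":[0,0,0]},{"translation":[0,0,0],"delta_rot":[0,0,0]},{"translation":[0,0,0],"delta_rot":[0,0,0]}]'
python3 -m creep '[{"translation":[0,0,-0.3],"delta_rot":[0,0,0]},{"translation":[0,0,0],"delta_rot":[0,0,0]},{"translation":[0,0,0],"delta_rot":[0,0,0]}]'
```

```text
time_s: 32.13
ee_pos: [403.1, 392.0, 46.3]
ee_rot: [-137.6, 89.5, -135.8]
force: [-0.7, -0.8, -1.1]
gripper_width: 40.0
time_s: 32.55
ee_pos: [404.9, 395.9, 33.6]
ee_rot: [43.5, 89.9, 45.4]
force: [0.4, -1.2, -0.5]
gripper_width: 40.0
time_s: 32.8
ee_pos: [405.3, 396.5, 30.8]
ee_rot: [41.4, 89.9, 43.3]
force: [0.7, 1.2, 1.7]
gripper_width: 39.9
```

```bash
python3 -m creep '[{"translation":[0,0,-0.3],"delta_rot":[0,0,0]},{"translation":[0,0,0],"delta_rot":[0,0,0]},{"translation":[0,0,0],"delta_rot":[0,0,0]}]'
python3 -m creep '[{"translation":[0,0,0],"delta_rot":[0,0,0]},{"translation":[0,0,0],"delta_rot":[0,0,0]},{"translation":[0,0,0],"delta_rot":[0,0,0]}]' 0.19
python3 -m creep '[{"translation":[0,0,2.5],"delta_rot":[0,0,0]},{"translation":[0,0,3.2],"delta_rot":[0,0,0]},{"translation":[0,0,3.2],"delta_rot":[0,0,0]},{"translation":[0,0,3.2],"delta_rot":[0,0,0]},{"translation":[0,0,0],"delta_rot":[0,0,0]}]'
python3 - <<'E'
from h import *
tags("wrist",52,150);tags(); save("wrist","w18.png"); plan(534.4,189,160,18.6)
E
```

```text
time_s: 33.05
ee_pos: [405.4, 396.5, 30.3]
ee_rot: [35.0, 89.8, 37.0]
force: [-3.5, -2.9, 19.9]
gripper_width: 39.7
time_s: 33.3
ee_pos: [405.3, 397.8, 28.4]
ee_rot: [64.4, 89.7, 66.2]
force: [-1.9, 4.9, 7.3]
gripper_width: 53.8
time_s: 33.72
ee_pos: [407.2, 398.3, 154.1]
ee_rot: [42.0, 89.3, 43.9]
force: [0.7, 1.2, -0.1]
gripper_width: 54.2
red px [457. 184.] at [388.6 523.4] noz None axis 0.7 size 41.0 27.0
red px [318. 197.] at [404.5 396.4] noz [ 2.1 54.6] axis 2.5 size 39.0 26.0
red px [300. 177.] at [626.9 126.6] noz [90.2 52.6] axis 89.1 size 35.0 23.0
red px [280. 206.] at [534.3 189.3] noz [109.   54.2] axis 107.6 size 38.0 24.0
t 33.87 pos [404.1 395.4 147.4] phi 91.9 q [ 43.  21.  98.   0.  61. -49.] w 54.2
delta cm [ 13.03 -20.64   1.26] len 24.4 dphi -73.3 rotvec [ 0.000e+00 -1.000e-03 -1.279e+00]
```

View pics/w18.png

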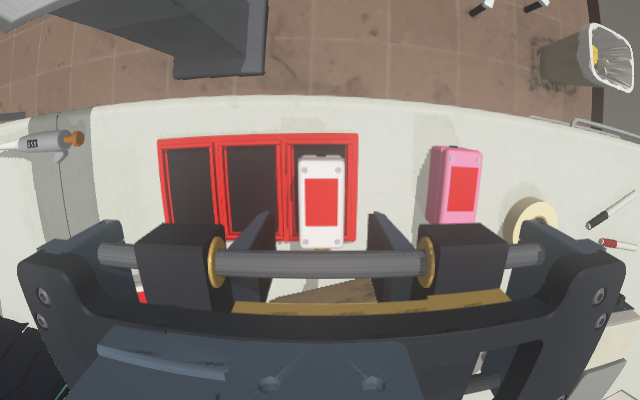

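```bash
python3 -m creep '[{"translation":[1.2,-1.9,0.2],"delta_rot":[0,0,-0.117]},{"translation":[1.2,-1.9,0.2],"delta_rot":[0,0,-0.117]},{"translation":[1.2,-1.9,0.2],"delta_rot":[0,0,-0.117]},{"translation":[1.2,-1.9,0.2],"delta_rot":[0,0,-0.117]},{"translation":[1.2,-1.9,0.2],"delta_rot":[0,0,-0.117]}]' 0.25
python3 -m creep '[{"translation":[1.2,-1.9,0],"delta_rot":[0,0,-0.117]},{"translation":[1.2,-1.9,0],"delta_rot":[0,0,-0.117]},{"translation":[1.2,-1.9,0],"delta_rot":[0,0,-0.117]},{"translation":[1.2,-1.9,0],"delta_rot":[0,0,-0.117]},{"translation":[1.2,-1.9,0],"delta_rot":[0,0,-0.117]}]'
python3 -m creep '[{"translation":[1,-1.6,0],"delta_rot":[0,0,-0.109]},{"translation":[0,0,0],"delta_rot":[0,0,0]},{"translation":[0,0,0],"delta_rot":[0,0,0]}]'
python3 - <<'E'
from h import *
tags("wrist",46,150);tags(); save("wrist","w19.png"); plan(534.4,189,28,18.6)
E
```

```text
time_s: 34.28
ee_pos: [463.9, 299.2, 155.7]
ee_rot: [-117.0, 89.7, -149.0]
force: [-0.1, -0.7, -0.2]
gripper_width: 57.3
time_s: 34.7
ee_pos: [523.9, 204.3, 155.6]
ee_rot: [-94.8, 89.7, -160.3]
force: [0.3, 0.0, -0.2]
gripper_width: 56.6
time_s: 34.95
ee_pos: [533.8, 188.9, 156.0]
ee_rot: [-96.4, 89.8, -167.8]
force: [0.1, -0.0, -0.7]
gripper_width: 57.0
red px [244.  65.] at [432.8 280.7] noz None axis 92.3 size 140.0 100.0
red px [322. 198.] at [534.3 190. ] noz [107.   53.7] axis 109.4 size 41.0 26.0
red px [300. 177.] at [626.9 126.6] noz [90.2 52.6] axis 89.1 size 35.0 23.0
t 35.1 pos [533.6 190.3 157. ] phi 18.7 q [18. 21. 97.  0. 63. -0.] w 56.8
delta cm [  0.08  -0.13 -12.9 ] len 12.9 dphi -0.1 rotvec [ 0.    -0.002 -0.002]
```

View pics/w19.png

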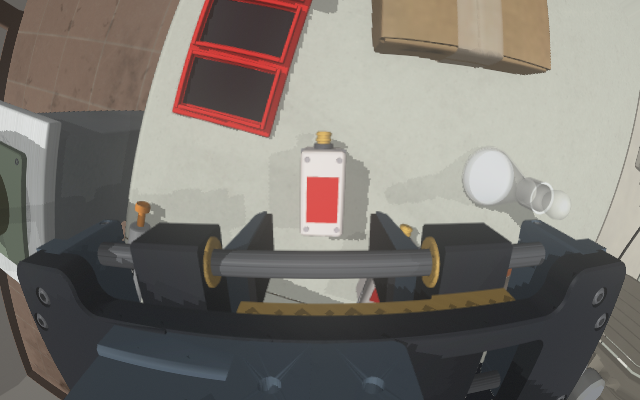

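```bash
python3 -m creep '[{"translation":[0.1,0,-2],"delta_rot":[0,0,0]},{"translation":[0,0,-3.3],"delta_rot":[0,0,0]},{"translation":[0,0,-3.3],"delta_rot":[0,0,0]},{"translation":[0,0,-3.2],"delta_rot":[0,0,0]},{"translation":[0,0,-1.1],"delta_rot":[0,0,0]}]' 0.2 25
python3 -m creep '[{"translation":[0,0,0],"delta_rot":[0,0,0]},{"translation":[0,0,0],"delta_rot":[0,0,0]},{"translation":[0,0,0],"delta_rot":[0,0,0]},{"translation":[0,0,0],"delta_rot":[0,0,0]}]' -1
python3 -m creep '[{"translation":[0,0,2.5],"delta_rot":[0,0,0]},{"translation":[0,0,3.2],"delta_rot":[0,0,0]},{"translation":[0,0,3.2],"delta_rot":[0,0,0]},{"translation":[0,0,3.2],"delta_rot":[0,0,0]},{"translation":[0,0,0],"delta_rot":[0,0,0]}]'
python3 - <<'E'
from h import *
plan(406.3,327,150,91.9)
E
```

```text
time_s: 35.52
ee_pos: [531.9, 189.7, 24.8]
ee_rot: [-91.3, 89.5, -162.6]
force: [-0.5, -0.8, -1.1]
gripper_width: 54.5
time_s: 35.85
ee_pos: [536.8, 190.3, 30.8]
ee_rot: [90.4, 89.8, 19.0]
force: [0.4, 0.5, -1.7]
gripper_width: 40.0
time_s: 36.27
ee_pos: [539.9, 191.2, 158.4]
ee_rot: [90.2, 89.1, 18.8]
force: [1.4, 0.1, -1.1]
gripper_width: 40.2
t 36.27 pos [539.9 191.2 158.4] phi 18.6 q [18. 21. 97.  0. 62. -0.] w 40.2
delta cm [-13.36  13.58  -0.84] len 19.1 dphi 73.3 rotvec [-0.014  0.01   1.279]
```

```bash
python3 -m creep '[{"translation":[-1.2,1.2,0],"delta_rot":[0,0,0.117]},{"translation":[-1.2,1.2,0],"delta_rot":[0,0,0.117]},{"translation":[-1.2,1.2,0],"delta_rot":[0,0,0.117]},{"translation":[-1.2,1.2,0],"delta_rot":[0,0,0.117]},{"translation":[-1.2,1.2,0],"delta_rot":[0,0,0.117]}]'
python3 -m creep '[{"translation":[-1.2,1.2,0],"delta_rot":[0,0,0.117]},{"translation":[-1.2,1.2,0],"delta_rot":[0,0,0.117]},{"translation":[-1.2,1.2,0],"delta_rot":[0,0,0.117]},{"translation":[-1.2,1.2,0],"delta_rot":[0,0,0.117]},{"translation":[-1.2,1.2,0],"delta_rot":[0,0,0.117]}]'
python3 -m creep '[{"translation":[-1,1.5,0],"delta_rot":[0,0,0.109]},{"translation":[0,0,0],"delta_rot":[0,0,0]},{"translation":[0,0,0],"delta_rot":[0,0,0]},{"translation":[0,0,0],"delta_rot":[0,0,0]}]'
python3 - <<'E'
from h import *
plan(406.3,327,34,91.9); save("wrist","w20.png")
E
```

```text
time_s: 36.68
ee_pos: [475.0, 250.2, 150.7]
ee_rot: [67.2, 89.9, 29.7]
force: [-0.3, 0.1, -1.5]
gripper_width: 39.9
time_s: 37.1
ee_pos: [415.0, 310.3, 150.7]
ee_rot: [44.2, 89.9, 40.2]
force: [-0.3, 0.2, -1.0]
gripper_width: 40.1
time_s: 37.43
ee_pos: [405.9, 324.4, 150.3]
ee_rot: [9.9, 89.9, 11.7]
force: [1.0, -0.5, -0.9]
gripper_width: 39.7
t 37.43 pos [405.9 324.4 150.3] phi 91.8 q [ 37.  17. 104.  -0.  59. -54.] w 39.7
delta cm [  0.04   0.26 -11.63] len 11.6 dphi 0.1 rotvec [-0.     0.001  0.001]
```

View pics/w20.png

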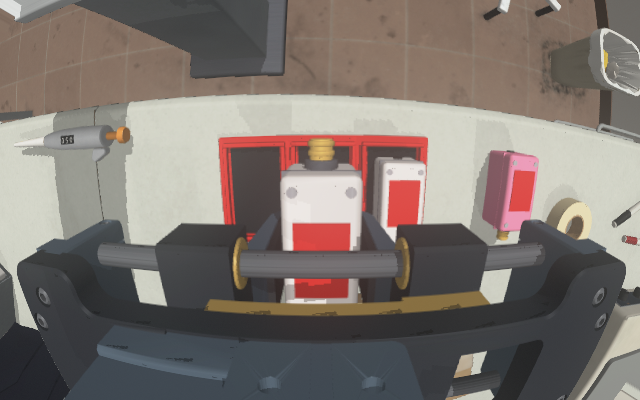

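```bash
python3 -m creep '[{"translation":[0,0.3,-2],"delta_rot":[0,0,0]},{"translation":[0,0,-3],"delta_rot":[0,0,0]},{"translation":[0,0,-3],"delta_rot":[0,0,0]},{"translation":[0,0,-1.5],"delta_rot":[0,0,0]},{"translation":[0,0,0],"delta_rot":[0,0,0]}]'
python3 -m creep '[{"translation":[0,0,-0.8],"delta_rot":[0,0,0]},{"translation":[0,0,-0.6],"delta_rot":[0,0,0]},{"translation":[0,0,-0.3],"delta_rot":[0,0,0]},{"translation":[0,0,0],"delta_rot":[0,0,0]},{"translation":[0,0,0],"delta_rot":[0,0,0]}]'
python3 -m creep '[{"translation":[0,0,-0.3],"delta_rot":[0,0,0]},{"translation":[0,0,-0.2],"delta_rot":[0,0,0]},{"translation":[0,0,0],"delta_rot":[0,0,0]},{"translation":[0,0,0],"delta_rot":[0,0,0]}]'
```

```text
time_s: 37.9
ee_pos: [404.0, 325.4, 51.7]
ee_rot: [-143.3, 89.6, -141.5]
force: [-0.3, -0.3, -0.8]
gripper_width: 39.8
time_s: 38.32
ee_pos: [406.0, 327.9, 38.5]
ee_rot: [39.4, 89.9, 41.3]
force: [1.0, 1.0, -1.4]
gripper_width: 39.5
time_s: 38.65
ee_pos: [406.4, 328.3, 36.0]
ee_rot: [30.2, 89.8, 32.1]
force: [-2.7, -2.5, 17.4]
gripper_width: 40.3
```

```bash

python3 -m creep '[{"translation":[0,0,0],"delta_rot":[0,0,0]},{"translation":[0,0,0],"delta_rot":[0,0,0]},{"translation":[0,0,0],"delta_rot":[0,0,0]}]' 0.19
python3 -m creep '[{"translation":[0,0,2.5],"delta_rot":[0,0,0]},{"translation":[0,0,3.2],"delta_rot":[0,0,0]},{"translation":[0,0,3.2],"delta_rot":[0,0,0]},{"translation":[0,0,3.2],"delta_rot":[0,0,0]},{"translation":[0,0,0],"delta_rot":[0,0,0]}]'
python3 - <<'E'
from h import *
tags("wrist",52,150);tags(); save("wrist","w21.png"); plan(627,126.6,160,0)
E
```

```text
time_s: 38.9
ee_pos: [405.8, 328.0, 33.3]
ee_rot: [42.6, 89.9, 44.5]
force: [0.5, -0.2, -0.3]
gripper_width: 53.9
time_s: 39.32
ee_pos: [408.6, 330.2, 159.9]
ee_rot: [36.4, 89.3, 38.3]
force: [0.4, -0.5, 1.3]
gripper_width: 54.5
red px [263. 176.] at [390.4 279.6] noz None axis 4.9 size 96.0 83.0
red px [361. 168.] at [380.6 364.8] noz [-126.1   47.4] axis 2.1 size 93.0 81.0
red px [511. 185.] at [388.8 521.9] noz [-0.8 52.9] axis 0.8 size 40.0 26.0
red px [318. 195.] at [406.5 328.2] noz [-178.2   53.8] axis 2.5 size 40.0 26.0
red px [394. 195.] at [404.1 396.5] noz None axis 2.4 size 41.0 27.0
red px [300. 176.] at [627.  126.8] noz [90.2 52.9] axis 89.1 size 35.0 23.0
t 39.47 pos [405.3 327.5 153.6] phi 91.9 q [ 38.  17. 103.   0.  60. -54.] w 54.3
delta cm [ 22.17 -20.09   0.64] len 29.9 dphi -91.9 rotvec [-0.    -0.    -1.604]
```

View pics/w21.png

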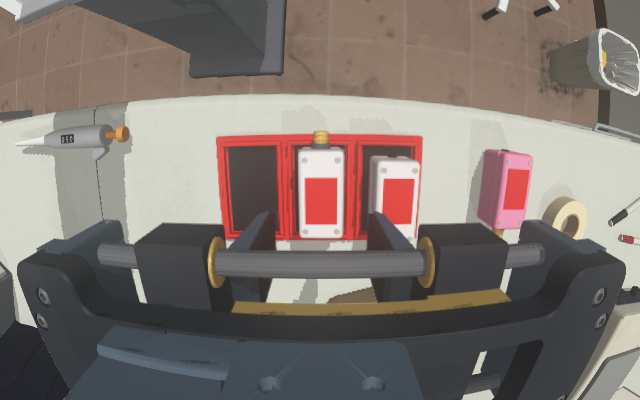

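```bash
python3 - <<'E'
from h import *
p,d=optics.grab_frame("top"); c=optics.camera_params("top")
K=c["mtx"]; v,u=np.mgrid[80:175,225:345]; z=d[80:175,225:345]
P=np.stack([(u-K[0,2])/K[0,0]*z,(v-K[1,2])/K[0,0]*z,z],-1).reshape(-1,3); W=(P-c["t"])@c["R"]
ok=(z.reshape(-1)>0)&(W[:,2]>15)
img=np.zeros((95,120),np.uint8); img.reshape(-1)[ok]=1
n,l,st,ce=cv2.connectedComponentsWithStats(img)
for i in range(1,n):
    if st[i,4]>15:
        w=W[(l==i).reshape(-1)]; print(ce[i]+[225,80],st[i,4],w.min(0).round(),w.max(0).round())
save("top","t11.png",(225,80,345,185),6)
E
```

```text
[243.55263158  80.47368421] 76 [804. 180. 396.] [806. 271. 410.]
[305.28389831  83.38135593] 236 [801.  51. 354.] [807. 176. 406.]
[338.09438202 112.25955056] 890 [693. -19.  15.] [895.  47. 401.]
[295.7243346  122.68631179] 1052 [748.  81.  16.] [851. 194. 211.]
[257.9845679  154.70987654] 324 [671. 231.  15.] [734. 295. 142.]
[299.03061224 172.51020408] 98 [634.  90.  34.] [646. 167.  51.]
```

View pics/t11.png

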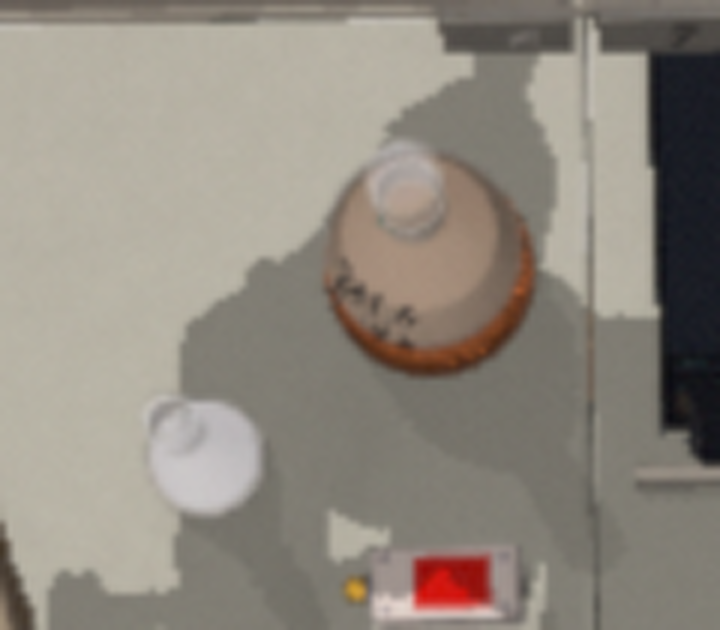

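```bash
python3 -m creep '[{"translation":[1.5,-1.5,0.2],"delta_rot":[0,0,-0.115]},{"translation":[1.5,-1.5,0.2],"delta_rot":[0,0,-0.115]},{"translation":[1.5,-1.5,0.2],"delta_rot":[0,0,-0.115]},{"translation":[1.5,-1.5,0.2],"delta_rot":[0,0,-0.115]},{"translation":[1.5,-1.5,0.2],"delta_rot":[0,0,-0.115]}]' 0.25
python3 -m creep '[{"translation":[1.6,-1.4,0],"delta_rot":[0,0,-0.115]},{"translation":[1.6,-1.4,0],"delta_rot":[0,0,-0.115]},{"translation":[1.6,-1.4,0],"delta_rot":[0,0,-0.115]},{"translation":[1.6,-1.4,0],"delta_rot":[0,0,-0.115]},{"translation":[1.6,-1.4,0],"delta_rot":[0,0,-0.115]}]'
python3 -m creep '[{"translation":[1.6,-1.4,0],"delta_rot":[0,0,-0.115]},{"translation":[1.6,-1.4,0],"delta_rot":[0,0,-0.115]},{"translation":[1.6,-1.4,0],"delta_rot":[0,0,-0.115]},{"translation":[1.6,-1.4,0],"delta_rot":[0,0,-0.109]},{"translation":[0,0,0],"delta_rot":[0,0,0]}]'
python3 - <<'E'
from h import *
tags("wrist",46,150); save("wrist","w22.png"); plan(627,126.6,28,0)
E
```

```text
time_s: 39.98
ee_pos: [480.4, 251.6, 162.3]
ee_rot: [-123.2, 89.8, -154.5]
force: [0.2, -0.3, 0.2]
gripper_width: 57.4
time_s: 40.4
ee_pos: [560.5, 181.7, 162.0]
ee_rot: [-99.5, 89.8, -163.8]
force: [-0.1, 1.0, 0.2]
gripper_width: 57.3
time_s: 40.82
ee_pos: [626.6, 124.1, 161.7]
ee_rot: [-30.8, 89.9, -121.1]
force: [0.0, 0.0, -0.7]
gripper_width: 57.1
red px [107.  10.] at [401.  329.5] noz None axis 163.9 size 46.0 30.0
red px [138.  64.] at [448.7 259.9] noz None axis 91.7 size 115.0 106.0
red px [322. 195.] at [627.7 126.4] noz [90.9 53.9] axis 90.4 size 39.0 26.0
t 40.92 pos [624.  126.2 161.9] phi 0.0 q [10. 26. 87.  0. 67. 10.] w 57.0
delta cm [  0.3    0.04 -13.39] len 13.4 dphi -0.0 rotvec [ 0.    -0.004 -0.   ]
```

View pics/w22.png

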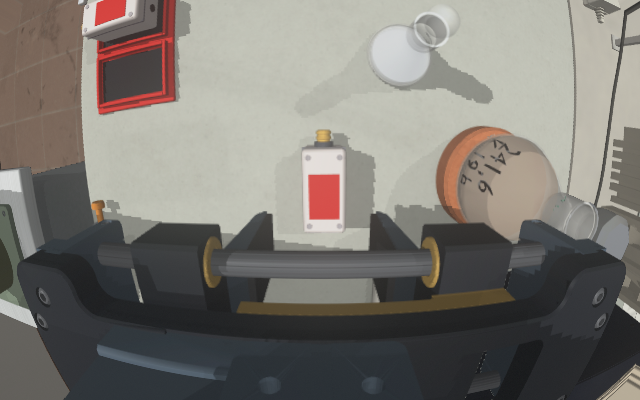

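```bash
python3 -m creep '[{"translation":[0.3,0,-2.2],"delta_rot":[0,0,0]},{"translation":[0,0,-3.3],"delta_rot":[0,0,0]},{"translation":[0,0,-3.3],"delta_rot":[0,0,0]},{"translation":[0,0,-3.2],"delta_rot":[0,0,0]},{"translation":[0,0,-1.3],"delta_rot":[0,0,0]}]' 0.2 25
python3 -m creep '[{"translation":[0,0,0],"delta_rot":[0,0,0]},{"translation":[0,0,0],"delta_rot":[0,0,0]},{"translation":[0,0,0],"delta_rot":[0,0,0]},{"translation":[0,0,0],"delta_rot":[0,0,0]}]' -1
python3 -m creep '[{"translation":[0,0,2.5],"delta_rot":[0,0,0]},{"translation":[0,0,3.2],"delta_rot":[0,0,0]},{"translation":[0,0,3.2],"delta_rot":[0,0,0]},{"translation":[0,0,3.2],"delta_rot":[0,0,0]},{"translation":[0,0,0],"delta_rot":[0,0,0]}]'
python3 - <<'E'
from h import *
plan(408.6,260,150,91.9)
E
```

```text
time_s: 41.33
ee_pos: [623.1, 127.1, 25.8]
ee_rot: [-81.4, 89.4, -171.3]
force: [0.5, 0.9, -0.4]
gripper_width: 54.5
time_s: 41.67
ee_pos: [628.4, 127.3, 32.6]
ee_rot: [101.7, 89.8, 11.7]
force: [0.1, -1.1, -0.1]
gripper_width: 39.8
time_s: 42.08
ee_pos: [631.8, 127.6, 161.1]
ee_rot: [101.0, 89.1, 11.0]
force: [0.5, 0.1, -0.2]
gripper_width: 39.7
t 42.08 pos [631.8 127.6 161.1] phi 0.0 q [10. 27. 86.  0. 66. 10.] w 39.7
delta cm [-22.32  13.24  -1.11] len 26.0 dphi 91.9 rotvec [-0.015  0.01   1.604]
```

```bash
python3 -m creep '[{"translation":[-1.6,0.9,0],"delta_rot":[0,0,0.115]},{"translation":[-1.6,0.9,0],"delta_rot":[0,0,0.115]},{"translation":[-1.6,0.9,0],"delta_rot":[0,0,0.115]},{"translation":[-1.6,0.9,0],"delta_rot":[0,0,0.115]},{"translation":[-1.6,0.9,0],"delta_rot":[0,0,0.115]}]'
python3 -m creep '[{"translation":[-1.6,0.9,0],"delta_rot":[0,0,0.115]},{"translation":[-1.6,0.9,0],"delta_rot":[0,0,0.115]},{"translation":[-1.6,0.9,0],"delta_rot":[0,0,0.115]},{"translation":[-1.6,0.9,0],"delta_rot":[0,0,0.115]},{"translation":[-1.6,0.9,0],"delta_rot":[0,0,0.115]}]'
python3 -m creep '[{"translation":[-1.5,1,0],"delta_rot":[0,0,0.115]},{"translation":[-1.5,1,0],"delta_rot":[0,0,0.115]},{"translation":[-1.5,1,0],"delta_rot":[0,0,0.115]},{"translation":[-1.5,1,0],"delta_rot":[0,0,0.109]},{"translation":[0,0,0],"delta_rot":[0,0,0]}]'
python3 -m creep '[{"translation":[0,0,0],"delta_rot":[0,0,0]},{"translation":[0,0,0],"delta_rot":[0,0,0]}]'
python3 - <<'E'
from h import *
plan(408.6,260,36,91.9); save("wrist","w23.png")
E
```

```text
time_s: 42.5
ee_pos: [546.9, 172.1, 152.9]
ee_rot: [76.2, 89.9, 19.5]
force: [-0.4, 0.4, -1.0]
gripper_width: 40.2
time_s: 42.92
ee_pos: [466.9, 217.2, 152.9]
ee_rot: [51.8, 89.9, 28.0]
force: [1.0, -0.0, -1.2]
gripper_width: 40.2
time_s: 43.33
ee_pos: [405.2, 257.7, 152.8]
ee_rot: [103.9, 89.9, 106.1]
force: [0.2, -0.3, -0.4]
gripper_width: 40.0
time_s: 43.5
ee_pos: [408.3, 256.7, 152.6]
ee_rot: [19.3, 89.9, 21.1]
force: [-0.0, -0.3, -1.0]
gripper_width: 40.1
t 43.5 pos [408.3 256.7 152.6] phi 91.8 q [ 31.  14. 108.  -0.  58. -61.] w 40.1
delta cm [  0.03   0.33 -11.66] len 11.7 dphi 0.1 rotvec [-0.001  0.002  0.001]
```

View pics/w23.png

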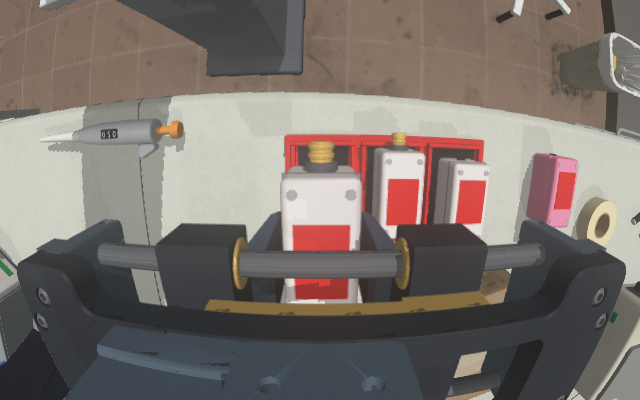

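```bash
python3 -m creep '[{"translation":[0,0.35,-2],"delta_rot":[0,0,0]},{"translation":[0,0,-3],"delta_rot":[0,0,0]},{"translation":[0,0,-3],"delta_rot":[0,0,0]},{"translation":[0,0,-1.5],"delta_rot":[0,0,0]},{"translation":[0,0,0],"delta_rot":[0,0,0]}]'
python3 -m creep '[{"translation":[0,0,-0.8],"delta_rot":[0,0,0]},{"translation":[0,0,-0.6],"delta_rot":[0,0,0]},{"translation":[0,0,-0.3],"delta_rot":[0,0,0]},{"translation":[0,0,0],"delta_rot":[0,0,0]},{"translation":[0,0,0],"delta_rot":[0,0,0]}]'
python3 -m creep '[{"translation":[0,0,-0.3],"delta_rot":[0,0,0]},{"translation":[0,0,-0.2],"delta_rot":[0,0,0]},{"translation":[0,0,0],"delta_rot":[0,0,0]},{"translation":[0,0,0],"delta_rot":[0,0,0]}]'
```

```text
time_s: 43.97
ee_pos: [406.2, 258.5, 53.9]
ee_rot: [-150.3, 89.6, -148.5]
force: [0.0, -0.0, -0.9]
gripper_width: 40.1
time_s: 44.38
ee_pos: [408.0, 260.4, 40.5]
ee_rot: [32.2, 89.9, 34.1]
force: [-0.4, 0.4, 0.3]
gripper_width: 40.1
time_s: 44.72
ee_pos: [408.4, 260.7, 37.3]
ee_rot: [24.7, 89.8, 26.7]
force: [-3.3, -1.5, 15.9]
gripper_width: 40.3
```

```bash

python3 -m creep '[{"translation":[0,0,0],"delta_rot":[0,0,0]},{"translation":[0,0,0],"delta_rot":[0,0,0]},{"translation":[0,0,0],"delta_rot":[0,0,0]}]' 0.19
python3 -m creep '[{"translation":[0,0,2.5],"delta_rot":[0,0,0]},{"translation":[0,0,3.2],"delta_rot":[0,0,0]},{"translation":[0,0,3.2],"delta_rot":[0,0,0]},{"translation":[0,0,3.2],"delta_rot":[0,0,0]},{"translation":[0,0,0],"delta_rot":[0,0,0]}]'
python3 - <<'E'
from h import *
tags("wrist",52,150); save("wrist","w24.png")
E
python3 -m creep '[{"translation":[0,-3,1.5],"delta_rot":[0,0,0]},{"translation":[0,-3.5,1],"delta_rot":[0,0,0]},{"translation":[0,-3.5,1],"delta_rot":[0,0,0]},{"translation":[0,-3.5,1],"delta_rot":[0,0,0]},{"translation":[0,-3.5,1],"delta_rot":[0,0,0]}]'
python3 -m creep '[{"translation":[-0.5,-3,0],"delta_rot":[0,0,0]},{"translation":[-0.5,-3,0],"delta_rot":[0,0,0]},{"translation":[0,0,0],"delta_rot":[0,0,0]},{"translation":[0,0,0],"delta_rot":[0,0,0]}]'
python3 - <<'E'
from h import *
p,d=save("top","t12.png",(200,110,535,275),2.35); save("top","t13.png",(200,220,285,270),8); save("side","s2.png",(210,130,390,310),3.3)
m=masks(p)
for b in blobs(m["red"],40,700):
    if 205<b[0][0]<285 and 220<b[0][1]<270: print(b[0],onz("top",*b[0],52)[:2].round(1),b[1])
for b in blobs(m["brass"],6,60):
    if 205<b[0][0]<285 and 220<b[0][1]<275: print("brass",b[0],onz("top",*b[0],34)[:2].round(1))
print(readout.state()["time_s"])
E
```

```text
time_s: 44.97
ee_pos: [407.7, 260.3, 35.1]
ee_rot: [39.0, 90.0, 40.9]
force: [-0.7, -0.8, -0.4]
gripper_width: 53.7
time_s: 45.38
ee_pos: [410.8, 262.2, 161.6]
ee_rot: [29.8, 89.3, 31.7]
force: [1.3, 0.3, -0.1]
gripper_width: 54.4
red px [288. 173.] at [390.2 233.9] noz [143.4  42.3] axis 1.6 size 92.0 27.0
red px [351. 174.] at [389.4 288.6] noz [135.1  52. ] axis 4.6 size 94.0 49.0
red px [437. 139.] at [353.3 364.8] noz [-91.1  39.5] axis 90.1 size 77.0 17.0
red px [417. 195.] at [405.9 350.8] noz [-154.5   59.2] axis 173.8 size 85.0 14.0
red px [556. 185.] at [388.6 520.5] noz None axis 1.0 size 41.0 27.0
red px [319. 196.] at [410.1 260.9] noz [-178.1   53.8] axis 2.5 size 39.0 25.0
red px [394. 195.] at [406.3 328.5] noz [-176.6   53.9] axis 6.1 size 41.0 27.0
red px [461. 196.] at [405.  395.9] noz None axis 2.0 size 41.0 27.0
time_s: 45.9
ee_pos: [406.2, 88.7, 209.6]
ee_rot: [-171.4, 89.8, -169.4]
force: [0.5, 0.4, -0.5]
gripper_width: 54.1
time_s: 46.23
ee_pos: [396.6, 29.3, 209.6]
ee_rot: [171.2, 89.8, 172.9]
force: [-0.0, -0.0, 0.5]
gripper_width: 54.2
[246.39423077 245.28525641] [409.5 297.1] 624
[257.56862745 245.        ] [409.9 261.7] 102
[214.72916667 247.375     ] [404.5 397.5] 96
[236.5257732  246.43298969] [406.4 328.4] 97
brass [216.5        230.28571429] [458.3 397.2]
brass [259.71428571 261.64285714] [355.7 258.4]
brass [239. 263.] [352.4 324.9]
46.3833
```

View pics/w24.png

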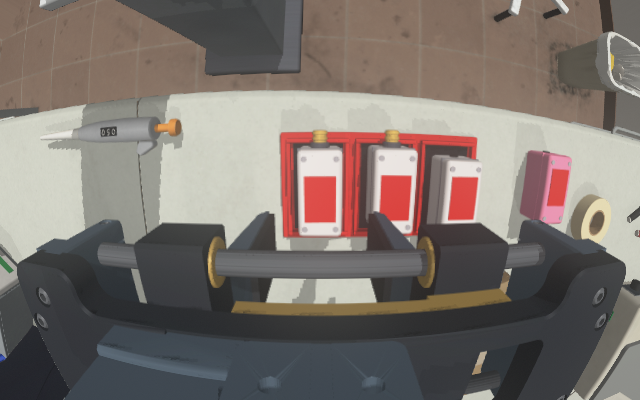

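View pics/t12.png

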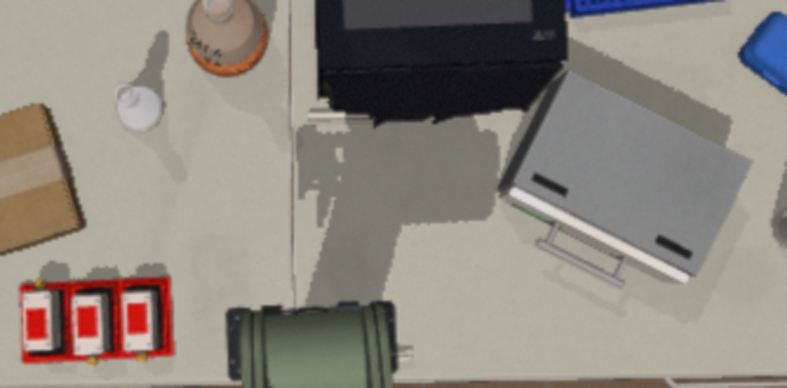

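View pics/t13.png

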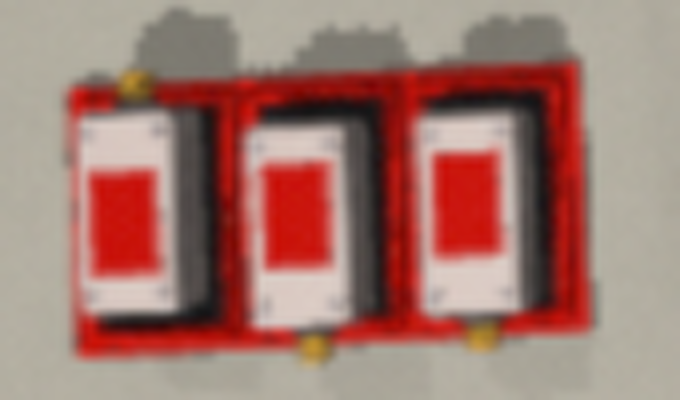

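View pics/s2.png

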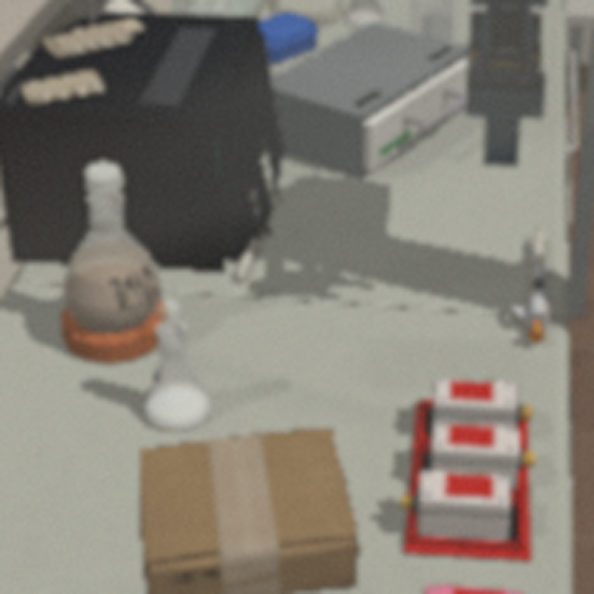

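```bash
python3 - <<'E'
from h import *
p,d=save("top","t14.png",(400,140,530,240),6)
for u,v in ((257.6,245),(214.7,247.4),(236.5,246.4)):
    c=optics.camera_params("top"); z=np.median(d[int(v)-3:int(v)+4,int(u)-2:int(u)+3]); K=c["mtx"]
    print((c["R"].T@(np.array([(u-K[0,2])/K[0,0]*z,(v-K[1,2])/K[0,0]*z,z])-c["t"])).round(1))
E
```

```text
[409.9 261.5  52.9]
[404.5 397.2  53.1]
[406.6 328.2  53.4]
```

View pics/t14.png

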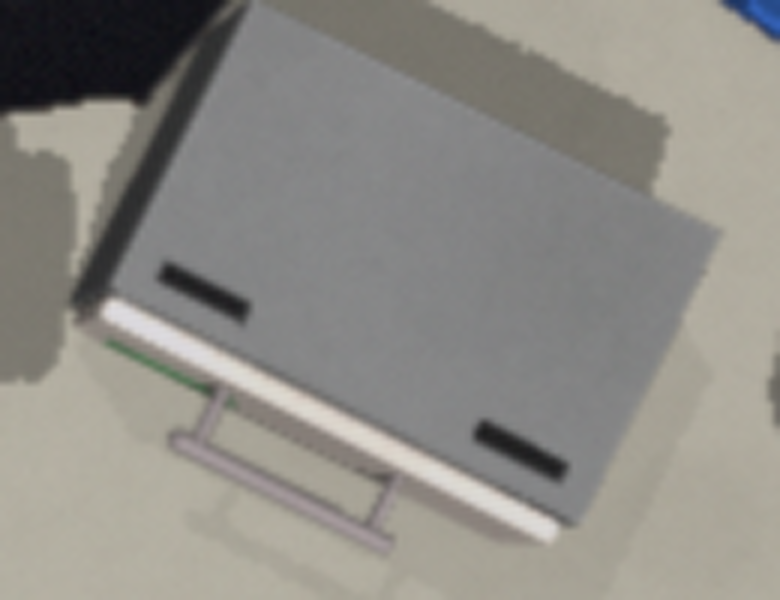

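```bash
python3 - <<'E'
from workcell import env
print(env.job_done())
E
```

```text
the job is handed in; nothing more can be done
None
```

I handed the job in at about 46 s of robot time. My last checks showed every part of the task met, though the hand-in reports no verdict.

- **Drawer out:** I pulled it by the handle until it hit its stop, with the force rising to about 21 N.
- **Green housings:** all three were there and went into separate drawer nests. The wrist image just before shutting showed every nozzle pointing at the drawer front (measured 150–153°, against 152° expected), with centres about 1–5 mm from the nests. I could not see them again once the drawer was shut.
- **Drawer shut:** I pushed it home against its end, at about 17 N. The last top view shows the front flush with the cabinet, and the handle sits about 133 mm from the cabinet centre, where 132 mm was expected.
- **Red housings:** all three sit in separate tray nests. Their tops measured 53 mm high (52 mm expected when seated flat), and their centres lie within about 3 mm of the nests. The pink look-alike was left alone.
- **Flask and arm:** the glass flask is still standing, and the arm finished clear of everything, about 210 mm up.

**Disagreements and contact:**
- The first wrist reading of the handle was about 4 mm off the top view. A second wrist look agreed with the top view, so I used that.
- The top and wrist views of the drawer nests differed by up to about 4 mm. I placed between them.
- When I released the first red housing, the wrist read about 7 N, probably the fingertips touching the tray rails. I gripped the other two higher to avoid that.

I saw no housing knocked aside and no slackening of the grip.

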